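# Close and latch the specimen jar

## Task

The steel lid of the specimen jar has been set down with its studs on top of the neck's thread. Turn it backwards (anticlockwise from above) by its bar until it drops into the thread, then screw it clockwise until it is fully home, and finally push the catch in over the rim of the lid as far as it goes. Leave the bottles, the beaker and the practice pad where they are.

Things in the scene. Friction and masses are not known exactly. Their poses are not given: they have to be found in the camera images.
- stand: Fixed steel stand holding a white wide-mouthed jar that cannot turn. Origin on the table under the jar's axis, z up. Base plate 150 x 215 x 12 mm; jar 100 mm across up to 68 mm high, then a threaded neck. On the stand's +y side, 76 to 138 mm from the axis, a bracket 56 mm wide and 118 mm high carries the catch.
- jar_mouth (a point): Centre of the jar's mouth, on its axis, 110 mm above the table; axes as the stand. Hidden under the lid, the neck has three flat crests that carry the lid's studs. At the anticlockwise end of each crest is a notch, with a stop wall behind it, where the studs drop in; clockwise turning is blocked while the studs are on the crests.
- lid_bar (a point): Bar handle of the loose steel lid (280 to 460 g): a rib 130 long x 14 wide x 22 mm high standing on the lid's top, centred; its ends overhang the disc by 15 mm. Origin at its centre, x along the bar, z up. Height of this point above the table: about 144 mm as set down, 134 once dropped into the thread, 126 fully home. The lid turns easily: push 1 to 3 N near an end of the bar.
- lid_top (a point): Centre of the lid's flat top (disc 100 mm across, skirt 31 mm, plug inside that guides it in the mouth), 11 mm under lid_bar; axes the same. Bar's angle from the stand's x axis, anticlockwise from above positive: -38 to +10 deg as set down; drops at about +35 deg (stop wall at +46); home about 75 deg clockwise of there, -31 to -46 deg, where it jams softly.
- catch_tab (a point): Centre of the catch's upright aluminium tab, 56 mm wide (stand x) x 10 mm thick (stand y) x 40 mm high, 145 mm above the table, 118 mm from the jar's axis in the stand's y direction when the catch is fully drawn back. A flat tongue 8 mm thick, its top at 126 mm, reaches 50 mm from the tab's centre towards the jar; it goes over the lid's rim only when the lid is home.
- catch (a joint): Travel of the catch towards the jar's axis (the stand's -y direction), in m: 0 drawn back, 0.030 fully in. Stays where it is left; about 2 N to slide.
- saline: Bystander: clear bottle, 72 mm across, 190 mm high; origin under its centre.
- antiseptic: Bystander: amber bottle with black cap, 54 mm across, 170 mm high; origin under its centre.
- beaker: Bystander: glass beaker, 80 mm across, 90 mm high; origin under its centre.
- pad: Bystander: skin-coloured suturing practice pad, 50 x 150 x 26 mm; origin under its centre.
Mind the look-alikes: they are no part of the job. What is shaped like the part that bears lid_bar but brown or yellow is not meant.

How it is judged:
On the way, in this order (a step that is already met when the one before it is completed fails the run):
1. the lid has dropped into the thread (bar's centre 5 mm or more lower than as set down), not yet home (z of lid_bar in the frame of stand between 0.1285 and 0.1395 m), for 0.2 s.
2. the lid is screwed fully home, level (z of lid_bar in the frame of stand between 0.1235 and 0.1275 m and angle between lid_bar's own z axis and vertical below 0.04 rad and x of lid_bar in the frame of stand between -0.004 and 0.004 m), for 0.2 s.
3. the catch is pushed in over the lid's rim (value of joint catch above 0.026 m), for 0.2 s.
At the end, for the whole second after the job is handed in: The lid is home on the jar (bar's centre no more than 1.5 mm higher than 126 mm over the table, level within 0.04 rad), and the catch is in by 26 mm or more of its 30 mm, at rest (all of step 2 and value of joint catch above 0.026 m and velocity of joint catch between -0.005 and 0.005 m/s); the robot touches nothing.
It fails at once if the saline is pushed more than 30 mm or tipped (distance of saline from where it was at the start of the episode above 0.03 m or angle between saline's own z axis and vertical above 0.5 rad).
It fails at once if the antiseptic is pushed more than 30 mm or tipped (distance of antiseptic from where it was at the start of the episode above 0.03 m or angle between antiseptic's own z axis and vertical above 0.5 rad).
It fails at once if the beaker is pushed more than 30 mm or tipped (distance of beaker from where it was at the start of the episode above 0.03 m or angle between beaker's own z axis and vertical above 0.5 rad).
It fails at once if the pad is pushed more than 30 mm or tipped (distance of pad from where it was at the start of the episode above 0.03 m or angle between pad's own z axis and vertical above 0.5 rad).
It also fails if it takes over 58 s, if anything falls off the work surface, if the arm or the gripper's body presses on something with over 40 N, if the wrist force passes 120 N, or if a joint passes its speed limit or range.

## Robot

A 6-joint arm with a two-finger parallel gripper is mounted at the origin on the work surface. World frame = base frame: x ahead of the robot, y to its left, z up, the work surface at z = 0. Lengths are in m, angles in rad, forces in N, time in s.
With the tool pointing down it reaches from about 0.35 to 0.85 m from the base axis. Payload 8.1 kg.
Tool frame: the origin (TCP) lies at the very end of the fingers, on their centre line; the grasp point (between the pads) lies 19 mm behind it (arm.grip_point_offset is the z of the grasp point in the tool frame, in m); z points along the fingers, y is the direction in which the jaws open and shut (so a half turn about z gives the same grasp; the last joint's range is limited). The gripper opens to 93 mm and grips with 3 to 60 N. Pads are 15 mm wide; open, the fingers measure 128 mm over their backs; the gripper's body (75 mm by 188 mm) begins 65 mm behind the grasp point.
Start: joints at [1.202, 0.13, 1.488, -0, 1.523, -0.085], TCP at [0.168, 0.576, 0.188] pointing down, gripper open.
Joint ranges: [-2.96, 2.96], [-0.89, 2.26], [0.02, 2.5], [-1.34, 4.48], [0, 2.73], [-2.66, 2.66]. Speed limits (rad/s): [2.39, 2.39, 2.79, 3.14, 3.14, 3.14].

## Interface

Orientations are given as a rotation vector (axis times angle).
In Python, from workcell import sensors, viewer, arm, spotter gives the robot as it stands.
- The arm moves only by the tool play_rows, never from a script. Its argument "moves" is text: rows parted by semicolons, each of 5 numbers parted by spaces: the shift along the tool's x, y, z in units of 30 mm (1.0 is 30 mm), then the turn about the tool's z in units of 5 degrees (1.0 is 5 degrees), then the finger opening in mm, from 0 to 93. In form: x y z turn jaw; .... A call has 1 to 12 rows; each row shifts and turns the commanded pose from where the row before left it, along the tool's axes as they then stand; what a row does not reach is not made up. A row lasts 1/12 s, in which the tool goes at most 41.7 mm and 7.16 degrees, less where a joint would pass 70% of its speed; a pose out of reach is approached as far as the arm can. A call is refused whole if a number of a shift passes 1 or a number of a turn 1, either way. A call with a gripper value outside its range is refused whole. The fingers move at their own pace and stop on an object; "newtons" is the grip in N (left out, the last holds). Time passes only in rows, so rows that do not move let the fingers close. It gives the time, the measured TCP pose, the force and the opening at its end, in the units of the state.
- sensors.sense(): the state, without advancing time (a new reading comes with each control period).
- viewer.get_image(name): name is "scene" or "top" or "wrist"; returns a dict with "image" (420x560x3 uint8, red, green, blue), "fov_y" (degrees; the focal length in pixels is half the picture's height over the tangent of half this angle, whatever the lens; pixels are square), "cx", "cy" (the principal point, pixels), "rvec" (rotation vector, rad) and "tvec" (3), from world to camera coordinates, as OpenCV has them; the wrist camera has in their place "mount" (4x4, takes a point from camera to tool coordinates, whose origin is the TCP and whose axes are the flange's). Camera axes: x right, y down, z forward; pixel columns grow to the right and rows downward; lengths in m; the calibration is good to about 2 mm. A picture is of the moment at which its call begins: read the wrist's pose just before it. There is no depth.
- arm.finish_job(): hands the job in, once; it reports no verdict.
Trained networks look in a picture, given as the dict that the camera call returned (one of the last four; its "shot" number tells which), for a name from the list of things; names that differ only in an ending like _2 or _b are one class to them, and where a whole thing is asked for, a point or a joint stands for the part that bears it (a point fixed in the world has none). Each returns a list of dicts, best first, with "score" (0 to 1); they miss things now and then, are a little off and sometimes report something else, mostly with a low value. They report only what shows in the picture. A call takes as long as a camera call. They do not tell look-alikes from the thing itself.
- spotter.recognise(picture, query): "at" ([column, row] as shares, 0 to 1, of the picture: columns of its width, rows of its height, amid what is visible of it).
- spotter.cut_out(picture, query): "region" (420x560 bool, what is visible of it) and "at" ([column, row] as shares, 0 to 1, of the picture: columns of its width, rows of its height, amid what is visible of it).
The state is a dict: "t": time; "joint_pos": joint angles; "joint_vel": joint speeds; "tau": joint torques, N m; "ee_pos": TCP position; "ee_rot": TCP orientation; "ft_force": force on the tool from outside, world axes, zero at the start; "wrist_torque": the same for the moment, N m; "width": finger opening in m.
Only numpy, scipy, OpenCV 4.12 (cv2) and the standard library are available. Lean on these libraries where they do the work, as an engineer would, in place of code of your own. Each camera call takes 0.05 s, during which the arm holds its last target.

## Working session

There is one attempt and no reset: what is moved stays moved. The work goes in short steps, Python scripts to look and compute and a tool call to move; the robot and the scene stay as the last step left them, time stands still between calls to the robot, and variables do not carry over. Pictures are saved under pics/ and viewed, and the job is handed in when it is done.

Besides the shell and the picture viewer there is one more tool, called after ">>>" as name(argument=value, ...) on one line, values as JSON. play_rows: Moves the arm, as the interface text tells. Its arguments: {"type":"object","properties":{"moves":{"type":"string"},"newtons":{"type":"number"}},"required":["moves"]}

```bash
ls; mkdir -p pics
python3 - <<'E'
from workcell import sensors, viewer, arm, spotter
import cv2
s=sensors.sense()
for k,v in s.items(): print(k,v)
for n in ["scene","top","wrist"]:
    p=viewer.get_image(n); cv2.imwrite(f"pics/a_{n}.png",p["image"][:,:,::-1])
    print(n,{k:v for k,v in p.items() if k!="image"})
print(arm.grip_point_offset)
E
```

```text
pics
t 0.0
joint_pos [ 1.20161236e+00  1.31144344e-01  1.48925671e+00 -1.29153807e-06
  1.52299779e+00 -8.53961051e-02]
joint_vel [ 0.00112678 -0.00074611  0.00030438  0.00064754  0.00258918  0.00193885]
tau [-1.47884188e-03 -5.59816790e+01 -4.91767251e+01  7.65274954e-02
  3.48521210e-02 -1.01416615e-04]
ee_pos [0.16775073 0.5754328  0.18720994]
ee_rot [-4.44220924e-01 -3.10961659e+00  2.76428012e-03]
ft_force [0.30746795 0.57835227 0.42123459]
wrist_torque [ 0.02507912  0.00465719 -0.03207433]
width 0.09315820978834798
scene {'fov_y': 48.27182881652675, 'cx': 280.28217986451153, 'cy': 206.76917686052295, 'rvec': array([ 1.52462891,  2.13335229, -0.75594024]), 'tvec': array([ 0.16603077, -0.33724566,  1.79822563]), 'shot': 1}
top {'fov_y': 56.076671837397676, 'cx': 277.5955461715888, 'cy': 210.9748779018395, 'rvec': array([ 2.19268366, -2.15568595,  0.05740545]), 'tvec': array([0.03332944, 0.5997896 , 1.20604752]), 'shot': 2}
wrist {'fov_y': 58.2964089683789, 'cx': 275.8525224167848, 'cy': 211.9610378171426, 'mount': array([[ 6.46401369e-04, -9.69545818e-01, -2.44909144e-01,
         6.77620748e-02],
       [ 9.99999683e-01,  7.40761510e-04, -2.93174272e-04,
        -5.34655483e-04],
       [ 4.65665156e-04, -2.44908877e-01,  9.69545989e-01,
        -1.96683582e-01],
       [ 0.00000000e+00,  0.00000000e+00,  0.00000000e+00,
         1.00000000e+00]]), 'shot': 3}
-0.0188
```

View pics/a_scene.png

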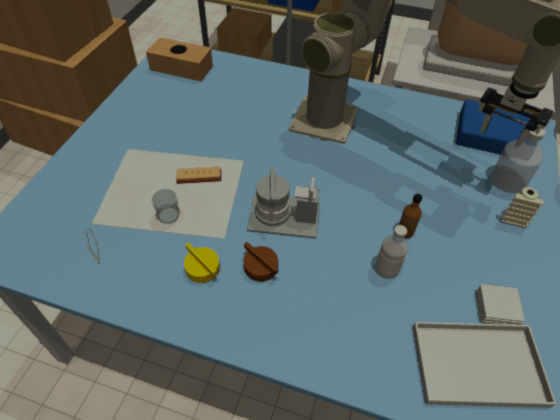

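View pics/a_top.png

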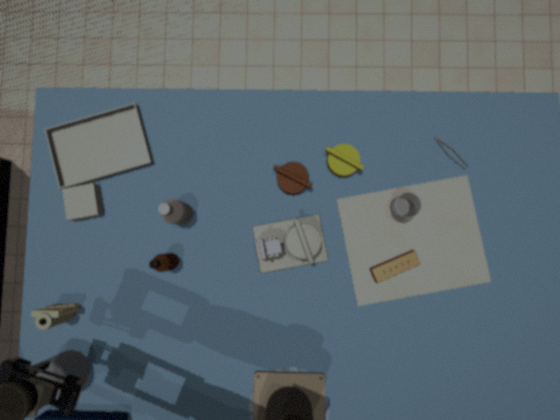

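View pics/a_wrist.png

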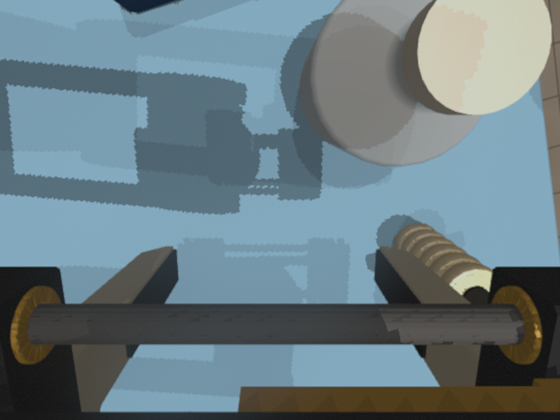

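```bash
cat > h.py <<'E'
from workcell import sensors, viewer, arm, spotter
import cv2, numpy as np
from scipy.spatial.transform import Rotation as R
def K(p):
    f=210/np.tan(np.radians(p["fov_y"])/2); return np.array([[f,0,p["cx"]],[0,f,p["cy"]],[0,0,1]])
def ext(p,s=None):
    if "rvec" in p: return cv2.Rodrigues(p["rvec"])[0],np.array(p["tvec"])
    T=np.eye(4);T[:3,:3]=R.from_rotvec(s["ee_rot"]).as_matrix();T[:3,3]=s["ee_pos"]
    C=np.linalg.inv(T@p["mount"]); return C[:3,:3],C[:3,3]
def proj(p,X,s=None):
    Rm,t=ext(p,s); c=(np.atleast_2d(X)@Rm.T+t)@K(p).T; return c[:,:2]/c[:,2:]
def onz(p,px,z,s=None):
    Rm,t=ext(p,s); px=np.atleast_2d(px); d=np.c_[px,np.ones(len(px))]@np.linalg.inv(K(p)).T@Rm
    o=-Rm.T@t; return o+d*((z-o[2])/d[:,2:])
E
python3 - <<'E'
from h import *
for n in ["top","scene"]:
    p=viewer.get_image(n)
    for q,z in [("lid_bar",.144),("stand",.0),("catch_tab",.145),("saline",.1),("antiseptic",.09),("beaker",.045),("pad",.013)]:
        for r in spotter.cut_out(p,q)[:4]:
            a=np.array(r["at"])*[560,420]
            print(n,q,round(r["score"],2),a.round(1),onz(p,a,z).round(3)[0], r["region"].sum())
    im=p["image"]
    x0,y0=((230,195) if n=="top" else (235,155))
    cv2.imwrite(f"pics/z_{n}.png",cv2.resize(im[y0:y0+90,x0:x0+110],None,fx=7,fy=6.6666,interpolation=cv2.INTER_CUBIC)[:,:,::-1])
E
```

```text
top lid_bar 0.81 [305.  239.8] [ 0.511 -0.037  0.144] 1067
top lid_bar 0.81 [291.7 176.4] [0.689 0.003 0.144] 860
top lid_bar 0.8 [342.  160.4] [ 0.736 -0.138  0.144] 960
top stand 0.71 [279.2 247.6] [0.485 0.037 0.   ] 2262
top stand 0.59 [393.9 261. ] [ 0.45  -0.322  0.   ] 807
top stand 0.43 [305.5 238.2] [ 0.516 -0.045  0.   ] 1043
top catch_tab 0.66 [268.2 245.2] [0.494 0.065 0.145] 311
top catch_tab 0.6 [278.2 242.6] [0.502 0.038 0.145] 2328
top saline 0.85 [174.4 213.6] [0.581 0.344 0.1  ] 687
top antiseptic 0.7 [265.3 246.1] [0.491 0.076 0.09 ] 346
top antiseptic 0.66 [161.7 259.9] [0.445 0.379 0.09 ] 491
top beaker 0.67 [408.1 205.5] [ 0.621 -0.354  0.045] 695
top beaker 0.52 [162.7 262.4] [0.435 0.39  0.045] 429
top pad 0.55 [395.3 264.9] [ 0.439 -0.323  0.013] 866
top pad 0.53 [408.2 206.4] [ 0.621 -0.364  0.013] 687
scene lid_bar 0.67 [202.5 263.8] [ 0.831 -0.109  0.144] 1124
scene lid_bar 0.66 [260.3 259.3] [0.77  0.026 0.144] 1041
scene stand 0.62 [291.1 213.3] [0.485 0.024 0.   ] 2628
scene catch_tab 0.77 [310.6 191.1] [0.5   0.083 0.145] 310
scene saline 0.79 [392.5 254. ] [0.608 0.351 0.1  ] 1147
scene antiseptic 0.96 [414.2 211.9] [0.429 0.387 0.09 ] 627
scene beaker 0.64 [165.4 205.6] [ 0.62  -0.343  0.045] 801
scene pad 0.67 [198.4 173.8] [ 0.435 -0.321  0.013] 625
scene pad 0.57 [271.6 193.2] [ 0.436 -0.059  0.013] 954
```

```bash
ls pics
```

```text
a_scene.png
a_top.png
a_wrist.png
z_scene.png
z_top.png
```

View pics/z_top.png

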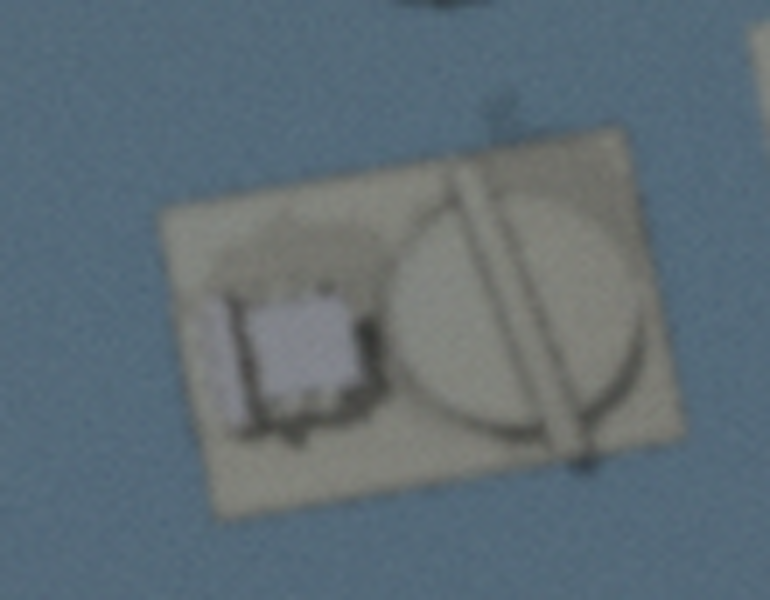

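View pics/z_scene.png

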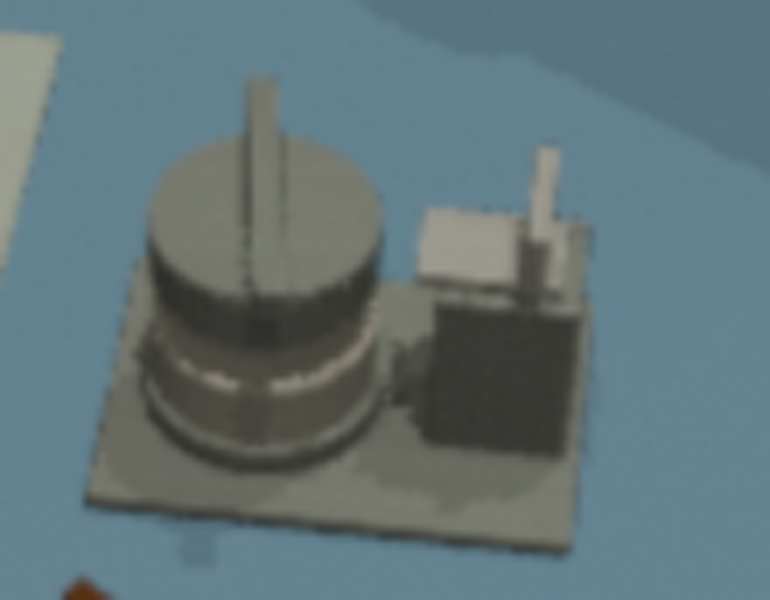

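Run:
```python
from h import *
def up(p,o): return np.array(p)/[7,600/90]+o
p=viewer.get_image("top")
c=onz(p,up([(160,212),(622,128),(685,437),(217,518)],(230,195)),.012)
print("plate",c.round(4),c.mean(0))
yv=(c[0]-c[1]+c[3]-c[2]);print("stand y dir deg",np.degrees(np.arctan2(yv[1],yv[0]))-90, [np.linalg.norm(c[i]-c[(i+1)%4]) for i in range(4)])
xv=(c[0]-c[3]+c[1]-c[2]);print("stand x deg",np.degrees(np.arctan2(xv[1],xv[0])))
b=onz(p,up([(462,165),(566,450)],(230,195)),.155);print("bar",b,b.mean(0),np.linalg.norm(b[0]-b[1]),np.degrees(np.arctan2(*(b[0]-b[1])[[1,0]])))
# lid disc circle z .133
l=onz(p,up([(387,310),(640,300),(515,185),(515,432)],(230,195)),.133);print("disc",l, l[:2,1].mean(), l[2:,0].mean())
t=onz(p,up([(203,297),(228,292),(247,425),(222,435)],(230,195)),.165);print("tab top",t,t.mean(0))
s=viewer.get_image("scene")
o=(235,155)
print("bar far/near scene",onz(s,up([(262,77),(272,285)],o),.155))
print("tab scene",onz(s,up([(547,147)],o),.165))
c=onz(s,up([(88,502),(570,550)],o),.012);print(c)
```

```text
plate [[ 0.5489  0.1205  0.012 ]
 [ 0.5919 -0.0857  0.012 ]
 [ 0.4481 -0.1151  0.012 ]
 [ 0.4067  0.0919  0.012 ]] [0.498888   0.00289934 0.012     ]
stand y dir deg 11.546737268659527 [np.float64(0.2106092658370099), np.float64(0.14671928089705172), np.float64(0.21108820318299637), np.float64(0.1450062899789694)]
stand x deg 11.442672062944613
bar [[ 0.56588629 -0.01069517  0.155     ]
 [ 0.44902738 -0.053154    0.155     ]] [ 0.50745683 -0.03192459  0.155     ] 0.12433324702506568 19.96780934240988
disc [[ 0.50519537  0.01800668  0.133     ]
 [ 0.51121164 -0.08353683  0.133     ]
 [ 0.55889904 -0.03275143  0.133     ]
 [ 0.45494415 -0.03409443  0.133     ]] -0.03276507554848346 0.5069215920234251
tab top [[0.50936378 0.09009287 0.165     ]
 [0.51158678 0.08034018 0.165     ]
 [0.45740478 0.07180927 0.165     ]
 [0.45315432 0.08148223 0.165     ]] [0.48287742 0.08093114 0.165     ]
bar far/near scene [[ 0.45206992 -0.05125257  0.155     ]
 [ 0.56811289 -0.00663423  0.155     ]]
tab scene [[0.46226004 0.07861765 0.165     ]]
[[ 0.60239575 -0.0790575   0.012     ]
 [ 0.55892142  0.12795752  0.012     ]]
```

```bash
cat >> h.py <<'E'
def axes(s):
    M=R.from_rotvec(s["ee_rot"]).as_matrix(); return M
def plan(s,target,phi,n,jaw):
    # phi: wanted tool-x angle (deg, world). prints rows, first n rows straight
    M=axes(s); p=np.array(s["ee_pos"]); a=np.degrees(np.arctan2(M[1,0],M[0,0]))
    d=(phi-a+180)%360-180
    turn=-d/5
    print("from",p.round(4),"ang",round(a,2),"turn units",round(turn,2))
    return p,a,d
def tilt(s): return np.degrees(np.arccos(-axes(s)[2,2]))
def gen(p0,a0,pts,jaw,nd=2):
    """pts: list of (x,y,z,ang); emits rounded rows from (p0,a0), feedback on rounding"""
    p=np.array(p0,float);a=a0;rows=[]
    for x,y,z,an in pts:
        c,s_=np.cos(np.radians(a)),np.sin(np.radians(a))
        # tool x=(c,s), tool y=(s,-c), z down
        d=np.array([x,y,z])-p
        v=np.array([d[0]*c+d[1]*s_, d[0]*s_-d[1]*c, -d[2]])/.03
        v=np.clip(v.round(nd),-1,1); t=float(np.clip(round(-((an-a+180)%360-180)/5,nd),-1,1))
        p=p+.03*np.array([v[0]*c+v[1]*s_, v[0]*s_-v[1]*c, -v[2]]); a=a-5*t
        rows.append(" ".join(f"{q:g}" for q in [*(v+0.0),t+0.0,jaw]))
    for i in range(0,len(rows),12): print("; ".join(rows[i:i+12]))
    print("end",p.round(4),round(a,2))
E
python3 - <<'E'
from h import *
s=sensors.sense();M=axes(s);print(M.round(3),tilt(s))
a0=np.degrees(np.arctan2(M[1,0],M[0,0]));p0=np.array(s["ee_pos"])
up=p0+[0,0,.17]
pts=[(*(p0+[0,0,.17*(i+1)/6]),a0) for i in range(6)]
tgt=np.array([.554,-.015,.34]); N=30
for i in range(N):
    f=(i+1)/N; pts.append((*(up+(tgt-up)*f), a0-(a0-20)*f))
gen(p0,a0,pts,50)
E
```

```text
[[-0.96  0.28 -0.  ]
 [ 0.28  0.96  0.  ]
 [ 0.    0.   -1.  ]] 0.0013063855574113926
0 0 -0.94 0 50; 0 0 -0.95 0 50; 0 0 -0.94 0 50; 0 0 -0.95 0 50; 0 0 -0.94 0 50; 0 0 -0.95 0 50; -0.6 -0.51 0.02 0.96 50; -0.63 -0.46 0.02 0.96 50; -0.67 -0.4 0.02 0.95 50; -0.71 -0.35 0.02 0.96 50; -0.73 -0.29 0.02 0.96 50; -0.75 -0.22 0.02 0.96 50
-0.77 -0.16 0.03 0.96 50; -0.78 -0.1 0.02 0.96 50; -0.78 -0.03 0.02 0.95 50; -0.78 0.03 0.02 0.96 50; -0.78 0.1 0.02 0.96 50; -0.77 0.17 0.02 0.96 50; -0.75 0.23 0.02 0.96 50; -0.73 0.29 0.02 0.96 50; -0.7 0.35 0.02 0.95 50; -0.67 0.4 0.02 0.96 50; -0.63 0.47 0.02 0.96 50; -0.6 0.51 0.02 0.96 50
-0.55 0.56 0.02 0.96 50; -0.49 0.6 0.02 0.96 50; -0.45 0.65 0.02 0.95 50; -0.39 0.68 0.02 0.96 50; -0.34 0.71 0.02 0.96 50; -0.27 0.73 0.02 0.96 50; -0.21 0.76 0.02 0.96 50; -0.15 0.77 0.02 0.96 50; -0.08 0.78 0.02 0.95 50; -0.02 0.78 0.02 0.96 50; 0.05 0.79 0.02 0.96 50; 0.12 0.77 0.02 0.96 50
end [ 0.5541 -0.0149  0.34  ] 19.99
```

>>> play_rows(moves="0 0 -0.94 0 93; 0 0 -0.95 0 93; 0 0 -0.94 0 93; 0 0 -0.95 0 93; 0 0 -0.94 0 93; 0 0 -0.95 0 93; -0.6 -0.51 0.02 0.96 50; -0.63 -0.46 0.02 0.96 50; -0.67 -0.4 0.02 0.95 50; -0.71 -0.35 0.02 0.96 50; -0.73 -0.29 0.02 0.96 50; -0.75 -0.22 0.02 0.96 50")

```text
t: 2.05
ee_pos: [0.2457, 0.4568, 0.3548]
ee_rot: [1.208, 2.9, 0.0]
ft_force: [0.3, -0.3, 0.7]
width: 0.0579
```

>>> play_rows(moves="-0.77 -0.16 0.03 0.96 50; -0.78 -0.1 0.02 0.96 50; -0.78 -0.03 0.02 0.95 50; -0.78 0.03 0.02 0.96 50; -0.78 0.1 0.02 0.96 50; -0.77 0.17 0.02 0.96 50; -0.75 0.23 0.02 0.96 50; -0.73 0.29 0.02 0.96 50; -0.7 0.35 0.02 0.95 50; -0.67 0.4 0.02 0.96 50; -0.63 0.47 0.02 0.96 50; -0.6 0.51 0.02 0.96 50")

```text
t: 3.05
ee_pos: [0.4001, 0.2203, 0.3474]
ee_rot: [2.454, 1.961, 0.001]
ft_force: [-0.5, 0.5, -0.1]
width: 0.0501
```

>>> play_rows(moves="-0.55 0.56 0.02 0.96 40; -0.49 0.6 0.02 0.96 40; -0.45 0.65 0.02 0.95 40; -0.39 0.68 0.02 0.96 40; -0.34 0.71 0.02 0.96 40; -0.27 0.73 0.02 0.96 40; -0.21 0.76 0.02 0.96 40; -0.15 0.77 0.02 0.96 40; -0.08 0.78 0.02 0.95 40; -0.02 0.78 0.02 0.96 40; 0.05 0.79 0.02 0.96 40; 0.12 0.77 0.02 0.96 40")

```text
t: 4.05
ee_pos: [0.5546, -0.016, 0.34]
ee_rot: [3.095, 0.539, 0.0]
ft_force: [-0.4, -0.6, -0.3]
width: 0.0399
```

>>> play_rows(moves="0 0 0 0 32; 0 0 0 0 32")

```text
t: 4.22
ee_pos: [0.5542, -0.0158, 0.3395]
ee_rot: [-3.094, -0.544, 0.002]
ft_force: [-0.1, 0.4, -0.6]
width: 0.033
```

Run:
```python
from h import *
s=sensors.sense();M=axes(s);print(s["t"],s["ee_pos"],np.degrees(np.arctan2(M[1,0],M[0,0])),tilt(s),s["joint_pos"].round(3) if hasattr(s["joint_pos"],'round') else s["joint_pos"],s["width"],s["ft_force"])
p=viewer.get_image("wrist");cv2.imwrite("pics/w1.png",p["image"][:,:,::-1])
for q in ("lid_bar","catch_tab"):
  for r in spotter.recognise(p,q)[:2]: 
    a=np.array(r["at"])*[560,420];print(q,r["score"],a,onz(p,a,.15,s))
# predicted
th=np.radians(20);c=np.array([.507,-.032,.155])
u=np.array([np.cos(th),np.sin(th),0]);v=np.array([-u[1],u[0],0])
print(proj(p,[c+i*.065*u+j*.007*v for i,j in((1,1),(1,-1),(-1,-1),(-1,1))],s))
```

```text
4.2167 [ 0.55416673 -0.01578282  0.33947177] 19.928699753030806 0.06608586488916343 [-0.121 -0.003  1.355  0.     1.791  1.102] 0.03298540280399152 [-0.10639885  0.41135513 -0.60566775]
lid_bar 0.77 [306.376  47.796] [[0.68704739 0.00110707 0.15      ]]
lid_bar 0.68 [273.616 219.996] [[ 0.5164252  -0.02740869  0.15      ]]
catch_tab 0.84 [181.776 209.916] [[0.4937008  0.06748871 0.15      ]]
[[267.65637963 169.44082676]
 [281.45195048 169.43192833]
 [281.09270869 287.37856349]
 [268.35606494 287.38763239]]
```

View pics/w1.png

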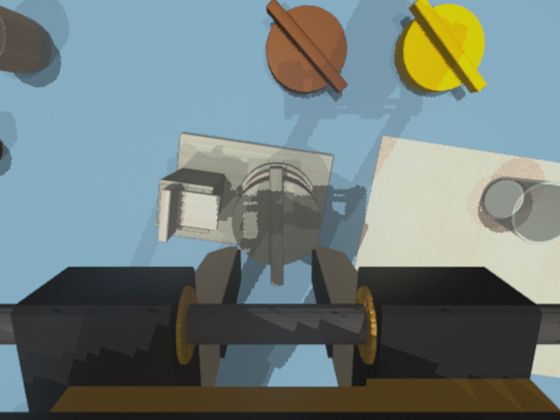

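Run:
```python
import cv2
im=cv2.imread("pics/w1.png")[120:300,150:350];cv2.imwrite("pics/w1z.png",cv2.resize(im,None,fx=3.3,fy=3.3,interpolation=cv2.INTER_CUBIC))
```

```text
(no output)
```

View pics/w1z.png

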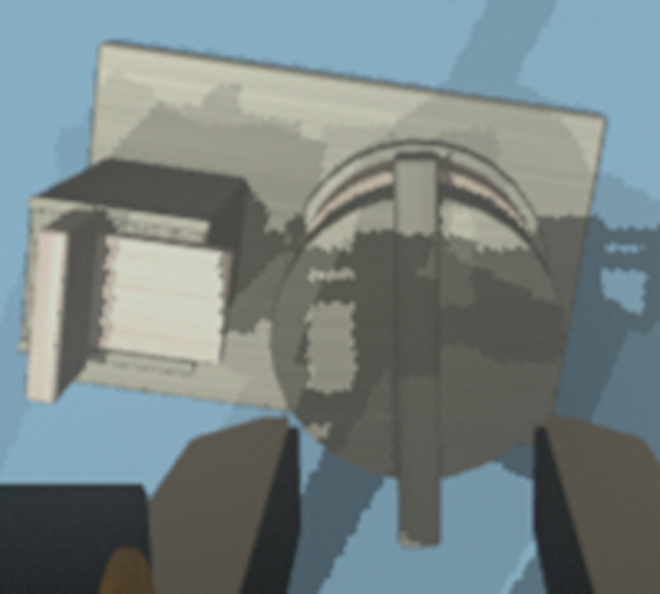

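Run:
```python
from h import *
s=sensors.sense();p=viewer.get_image("wrist")
z=np.array([(415.5,155),(420.5,545)])/3.3+[150,120]
b=onz(p,z,.155,s);print(b,b.mean(0),np.linalg.norm(b[0]-b[1]),np.degrees(np.arctan2(*(b[0]-b[1])[[1,0]])))
d=onz(p,np.array([(272,325),(568,325)])/3.3+[150,120],.133,s);print(d,d.mean(0))
t=onz(p,np.array([(40,232),(68,232),(55,400),(28,400)])/3.3+[150,120],.165,s);print(t,t.mean(0))
c=onz(p,np.array([(103,42),(606,118)])/3.3+[150,120],.012,s);print(c,np.degrees(np.arctan2(*(c[0]-c[1])[[1,0]]))-90)
```

```text
[[ 0.57067966 -0.00860159  0.155     ]
 [ 0.44914183 -0.05493333  0.155     ]] [ 0.50991074 -0.03176746  0.155     ] 0.1300695031845124 20.86747138406186
[[ 0.49765697  0.01605242  0.133     ]
 [ 0.53193281 -0.07751461  0.133     ]] [ 0.51479489 -0.03073109  0.133     ]
[[0.51056167 0.09101862 0.165     ]
 [0.51349103 0.08302355 0.165     ]
 [0.46038259 0.07179955 0.165     ]
 [0.45746125 0.07977561 0.165     ]] [0.48547413 0.08140433 0.165     ]
[[ 0.55307672  0.12248232  0.012     ]
 [ 0.59575176 -0.0847562   0.012     ]] 11.635832519230277
```

>>> play_rows(moves="0.06 -0.03 0.9 -0.19 26; 0 0 0.9 0 26; 0 0 0.9 0 26; 0 0 0.9 0 26; 0 0 0.9 0 26; 0 0 0.8 0 26; 0 0 0.4 0 26; 0 0 0 0 26")

```text
t: 5.08
ee_pos: [0.5532, -0.0125, 0.1658]
ee_rot: [-3.087, -0.573, 0.008]
ft_force: [0.3, 0.1, -0.1]
width: 0.026
```

Run:
```python
from h import *
s=sensors.sense();M=axes(s);print(s["t"],s["ee_pos"],np.degrees(np.arctan2(M[1,0],M[0,0])),s["width"],s["ft_force"])
p=viewer.get_image("wrist");cv2.imwrite("pics/w2.png",p["image"][:,:,::-1])
```

```text
5.0833 [ 0.55317045 -0.01249177  0.16583526] 21.0224124504669 0.02597138989124134 [ 0.29879289  0.14248353 -0.12838017]
```

View pics/w2.png

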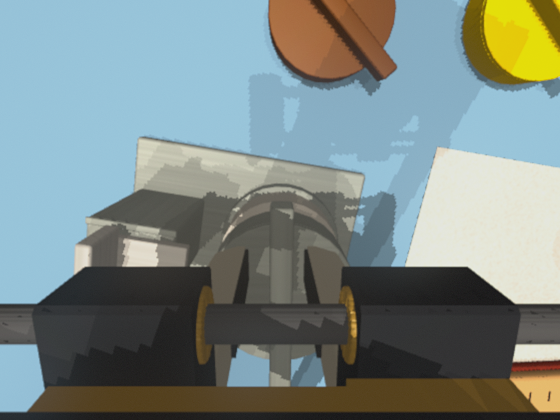

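>>> play_rows(moves="0.05 0.08 0 0 26; 0 0 0.2 0 26; 0 0 0.3 0 26; 0 0 0.33 0 26; 0 0 0 0 26")

```text
t: 5.55
ee_pos: [0.5564, -0.015, 0.1416]
ee_rot: [-3.088, -0.571, 0.005]
ft_force: [-0.8, 0.6, -0.5]
width: 0.0259
```

```bash
cat >> h.py <<'E'
C=np.array([.509,-.032])
def st():
    s=sensors.sense();M=axes(s);a=np.degrees(np.arctan2(M[1,0],M[0,0]));d=np.array(s["ee_pos"][:2])-C
    print("t",round(s["t"],2),"p",np.round(s["ee_pos"],4),"ang",round(a,2),"polar",round(np.hypot(*d),4),round(np.degrees(np.arctan2(d[1],d[0])),2),"w",round(s["width"],4),"f",np.round(s["ft_force"],1))
    return s,a
E
python3 - <<'E'
from h import *
s,a=st()
# arc from polar 21 to 55, 2.5 deg per row
p0=s["ee_pos"]
pts=[]
for q in np.arange(23,57.1,2.5):
    r=np.radians(q);pts.append((C[0]+.05*np.cos(r),C[1]+.05*np.sin(r),p0[2],q))
gen(p0,a,pts,24)
E
```

```text
t 5.55 p [ 0.5564 -0.015   0.1416] ang 20.94 polar 0.0504 19.68 w 0.0259 f [-0.8  0.6 -0.5]
-0.01 -0.1 0 -0.41 24; 0 -0.07 0 -0.5 24; -0.01 -0.07 0 -0.5 24; 0 -0.08 0 -0.5 24; 0 -0.07 0 -0.5 24; 0 -0.07 0 -0.5 24; 0 -0.07 0 -0.5 24; 0 -0.08 0 -0.5 24; -0.01 -0.07 0 -0.5 24; 0 -0.07 0 -0.5 24; 0 -0.07 0 -0.5 24; 0 -0.08 0 -0.5 24
0 -0.07 0 -0.5 24; 0 -0.07 0 -0.5 24
end [0.5374 0.0093 0.1416] 55.49
```

>>> play_rows(moves="-0.01 -0.1 0 -0.41 26; 0 -0.07 0 -0.5 26; -0.01 -0.07 0 -0.5 26; 0 -0.08 0 -0.5 26; 0 -0.07 0 -0.5 26; 0 -0.07 0 -0.5 26; 0 -0.07 0 -0.5 26; 0 -0.08 0 -0.5 26")

```text
t: 6.22
ee_pos: [0.5481, 0.0006, 0.1439]
ee_rot: [-2.946, -1.09, 0.001]
ft_force: [0.5, -0.9, 0.1]
width: 0.0258
```

Run:
```python
from h import *
s,a=st()
p=viewer.get_image("top");im=p["image"][195:285,230:340]
q=viewer.get_image("scene")["image"][155:245,235:345]
cv2.imwrite("pics/m1.png",cv2.resize(np.hstack([im,q]),None,fx=3.6,fy=3.6,interpolation=cv2.INTER_CUBIC)[:,:,::-1])
```

```text
t 6.22 p [0.5481 0.0006 0.1439] ang 40.61 polar 0.0509 39.8 w 0.0258 f [ 0.5 -0.9  0.1]
```

View pics/m1.png

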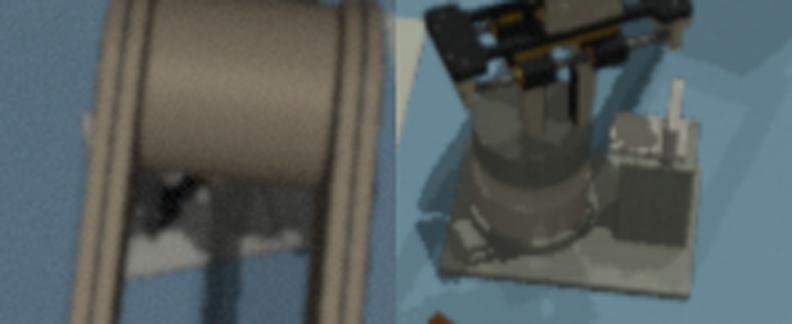

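>>> play_rows(moves="0 -0.06 0.04 -0.4 26; 0 -0.06 0.04 -0.4 26; 0 -0.06 0 -0.4 26; 0 -0.06 0 -0.4 26; 0 -0.03 0 -0.2 26")

```text
t: 6.73
ee_pos: [0.5426, 0.0064, 0.1416]
ee_rot: [-2.853, -1.315, 0.0]
ft_force: [-0.1, 0.7, -0.3]
width: 0.0258
```

Run:
```python
from h import *
s,a=st()
w=viewer.get_image("wrist")["image"]
cv2.imwrite("pics/m2w.png",w[:,:,::-1])
q=viewer.get_image("scene")["image"][145:245,225:345]
cv2.imwrite("pics/m2.png",cv2.resize(q,None,fx=6,fy=6,interpolation=cv2.INTER_CUBIC)[:,:,::-1])
```

```text
t 6.73 p [0.5426 0.0064 0.1416] ang 49.51 polar 0.051 48.81 w 0.0258 f [-0.1  0.7 -0.3]
```

View pics/m2.png

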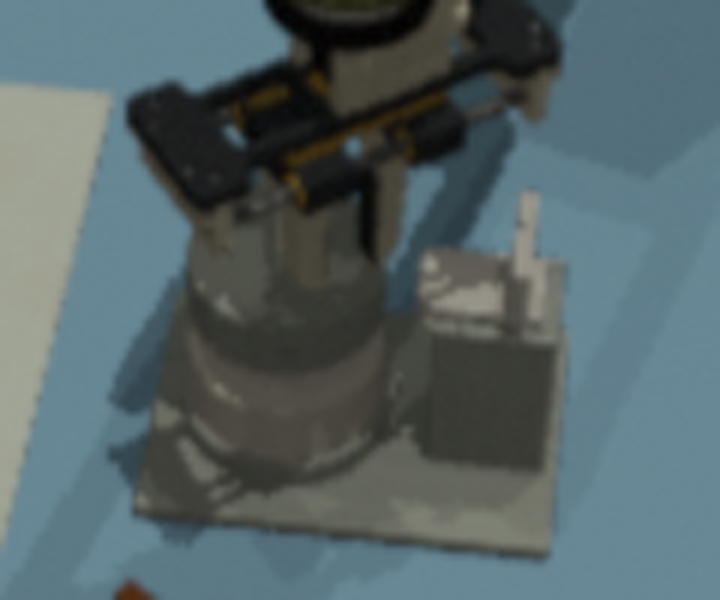

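View pics/m2w.png

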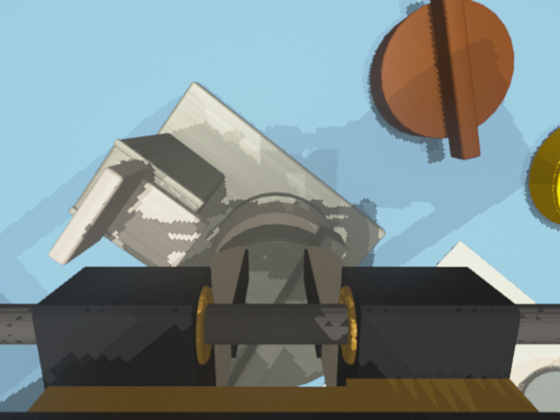

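Run:
```python
import cv2
im=cv2.imread("pics/m2w.png")[180:400,190:370];cv2.imwrite("pics/m2wz.png",cv2.resize(im,None,fx=2.7*1.3,fy=2.7,interpolation=cv2.INTER_CUBIC))
```

```text
(no output)
```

View pics/m2wz.png

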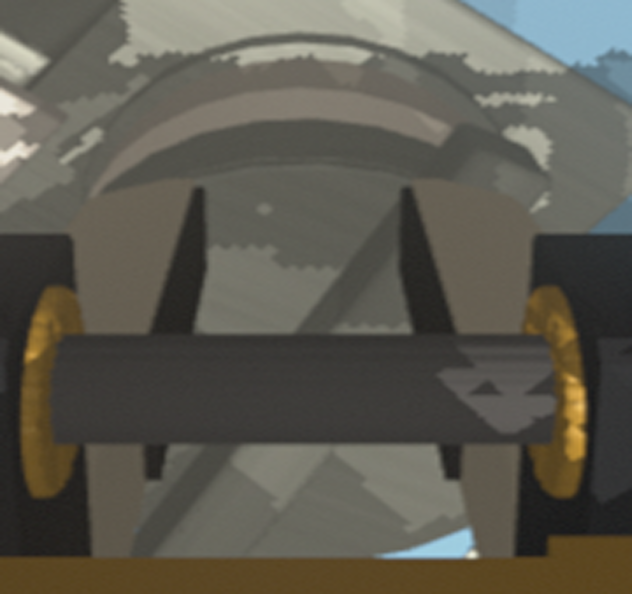

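>>> play_rows(moves="0 0 -0.7 0 26; 0 0 -0.7 0 26; 0 0 -0.7 0 26; 0 0 -0.7 0 26; 0 0 -0.7 0 26; 0 0 -0.7 0 26; 0 0 0 0 26; 0 0 0 0 26")

```text
t: 7.5
ee_pos: [0.5437, 0.0062, 0.2692]
ee_rot: [2.853, 1.312, 0.004]
ft_force: [0.0, -0.6, -0.3]
width: 0.0261
```

Run:
```python
from h import *
s,a=st()
w=viewer.get_image("wrist")["image"]
cv2.imwrite("pics/m3w.png",cv2.resize(w[100:310,130:410],None,fx=2.8,fy=2.8,interpolation=cv2.INTER_CUBIC)[:,:,::-1])
q=viewer.get_image("scene")["image"][145:245,225:345]
cv2.imwrite("pics/m3.png",cv2.resize(q,None,fx=6,fy=6,interpolation=cv2.INTER_CUBIC)[:,:,::-1])
```

```text
t 7.5 p [0.5437 0.0062 0.2692] ang 49.41 polar 0.0516 47.73 w 0.0261 f [ 0.  -0.6 -0.3]
```

View pics/m3.png

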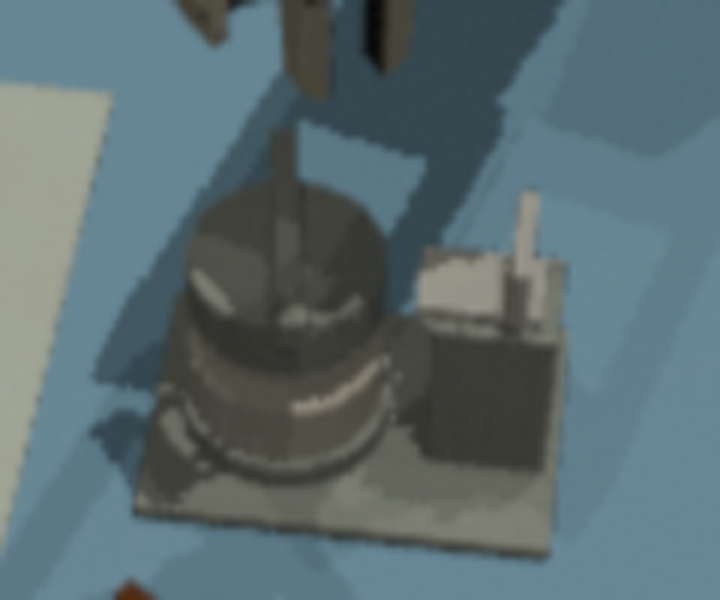

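View pics/m3w.png

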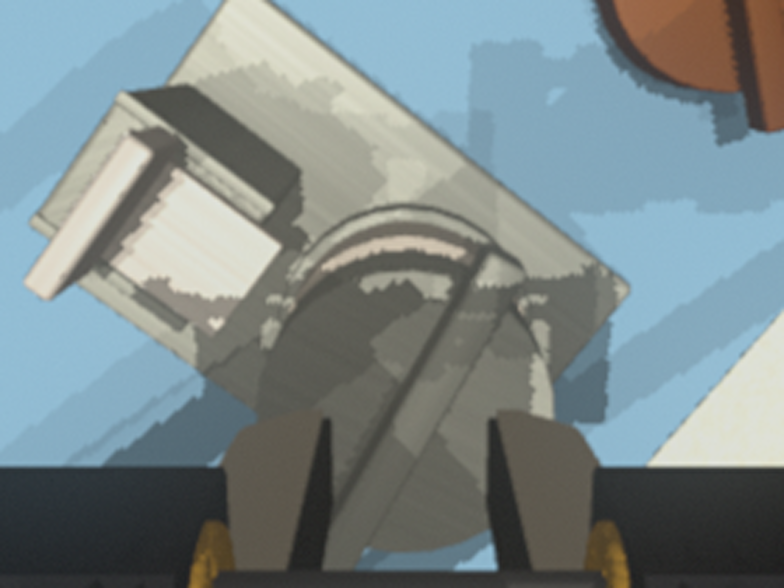

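Run:
```python
from h import *
p=viewer.get_image("scene")
s=sensors.sense()
o=np.array([225,145])
f=lambda X:((proj(p,X)-o)*6).round(0)
print("tcp now",f([s["ee_pos"]]))
print("tcp then",f([[.5426,.0064,.1416],[.5426,.0064,.155],[.5426,.0064,.13]]))
# bar end predictions for angle and z
for ang in (15,18,21,24,30):
  for z in (.145,.155):
    u=np.array([np.cos(np.radians(ang)),np.sin(np.radians(ang))])
    print(ang,z,f([[*(C+.065*u),z],[*(C-.065*u),z]]).tolist())
w=viewer.get_image("wrist")
z=np.array([(505,262),(350,550)])/2.8+[130,100]
print(onz(w,z,.155,s), onz(w,z,.145,s))
b=onz(w,z,.155,s);print(np.degrees(np.arctan2(*(b[0]-b[1])[[1,0]])))
```

```text
tcp now [[341. 120.]]
tcp then [[336. 304.]
 [336. 285.]
 [335. 319.]]
15 0.145 [[274.0, 331.0], [293.0, 137.0]]
15 0.155 [[274.0, 318.0], [293.0, 123.0]]
18 0.145 [[281.0, 331.0], [286.0, 136.0]]
18 0.155 [[281.0, 318.0], [286.0, 122.0]]
21 0.145 [[288.0, 331.0], [279.0, 136.0]]
21 0.155 [[288.0, 318.0], [279.0, 122.0]]
24 0.145 [[295.0, 331.0], [273.0, 137.0]]
24 0.155 [[295.0, 317.0], [273.0, 123.0]]
30 0.145 [[309.0, 330.0], [259.0, 138.0]]
30 0.155 [[309.0, 316.0], [259.0, 124.0]]
[[ 0.56689471 -0.00863225  0.155     ]
 [ 0.47004897 -0.04908304  0.155     ]] [[ 0.56628831 -0.01076724  0.145     ]
 [ 0.46629488 -0.05253277  0.145     ]]
22.66944870196362
```

Run:
```python
from h import *
p=viewer.get_image("wrist")
s=sensors.sense()
M=axes(s)
for z in (0,-.01,-.02,-.03):
    X=[np.array(s["ee_pos"])+M@np.array([dx,dy,z]) for dx in(.0075,-.0075) for dy in(-.013,.013)]
    print(z,proj(p,X,s).round(0).tolist())
cv2.imwrite("pics/m4w.png",cv2.resize(p["image"][220:340,180:380],None,fx=4,fy=4,interpolation=cv2.INTER_CUBIC)[:,:,::-1])
```

```text
0 [[252.0, 229.0], [300.0, 229.0], [252.0, 255.0], [299.0, 255.0]]
-0.01 [[251.0, 234.0], [301.0, 234.0], [251.0, 262.0], [300.0, 262.0]]
-0.02 [[250.0, 241.0], [302.0, 241.0], [250.0, 269.0], [302.0, 269.0]]
-0.03 [[248.0, 247.0], [304.0, 247.0], [249.0, 277.0], [303.0, 277.0]]
```

View pics/m4w.png

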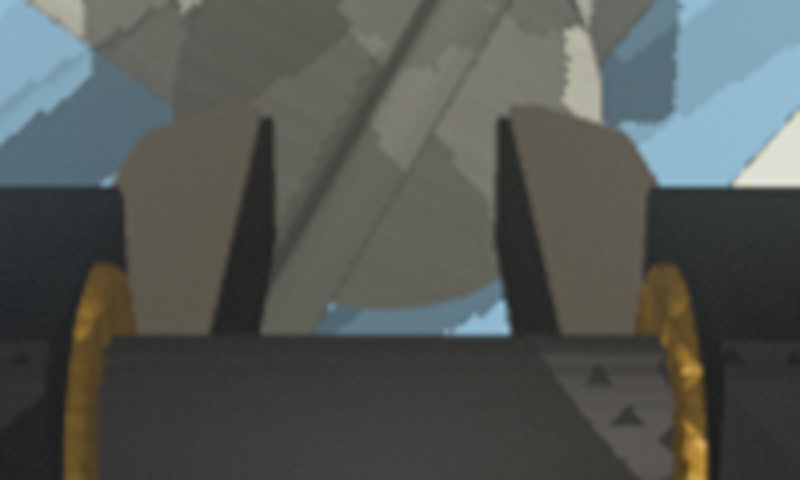

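Run:
```python
from h import *
s,a=st()
p0=np.array(s["ee_pos"]);r=np.radians(21);t=np.array([C[0]+.05*np.cos(r),C[1]+.05*np.sin(r),.175])
N=8
gen(p0,a,[(*(p0+(t-p0)*(i+1)/N),a+(21-a)*(i+1)/N) for i in range(N)],26)
```

```text
t 7.75 p [0.542  0.0064 0.2661] ang 49.47 polar 0.0506 49.32 w 0.0262 f [-0.1  0.3  0.2]
-0.03 0.1 0.38 0.71 26; -0.02 0.1 0.38 0.71 26; -0.01 0.1 0.38 0.72 26; -0.01 0.1 0.38 0.71 26; -0.01 0.11 0.38 0.71 26; 0.01 0.1 0.38 0.71 26; 0.01 0.1 0.38 0.71 26; 0.01 0.1 0.38 0.71 26
end [ 0.5556 -0.0141  0.1749] 21.02
```

>>> play_rows(moves="-0.03 0.1 0.38 0.71 26; -0.02 0.1 0.38 0.71 26; -0.01 0.1 0.38 0.72 26; -0.01 0.1 0.38 0.71 26; -0.01 0.11 0.38 0.71 26; 0.01 0.1 0.38 0.71 26; 0.01 0.1 0.38 0.71 26; 0.01 0.1 0.38 0.71 26; 0 0 0 0 26; 0 0 0 0 26")

```text
t: 8.58
ee_pos: [0.5552, -0.014, 0.1751]
ee_rot: [-3.087, -0.576, 0.005]
ft_force: [-0.4, 0.3, 1.4]
width: 0.0258
```

Run:
```python
from h import *
s,a=st()
w=viewer.get_image("wrist")["image"]
cv2.imwrite("pics/m5w.png",cv2.resize(w[150:360,140:420],None,fx=2.8,fy=2.8,interpolation=cv2.INTER_CUBIC)[:,:,::-1])
q=viewer.get_image("scene")["image"][145:245,225:345]
cv2.imwrite("pics/m5.png",cv2.resize(q,None,fx=6,fy=6,interpolation=cv2.INTER_CUBIC)[:,:,::-1])
```

```text
t 8.58 p [ 0.5552 -0.014   0.1751] ang 21.13 polar 0.0496 21.25 w 0.0258 f [-0.4  0.3  1.4]
```

View pics/m5w.png

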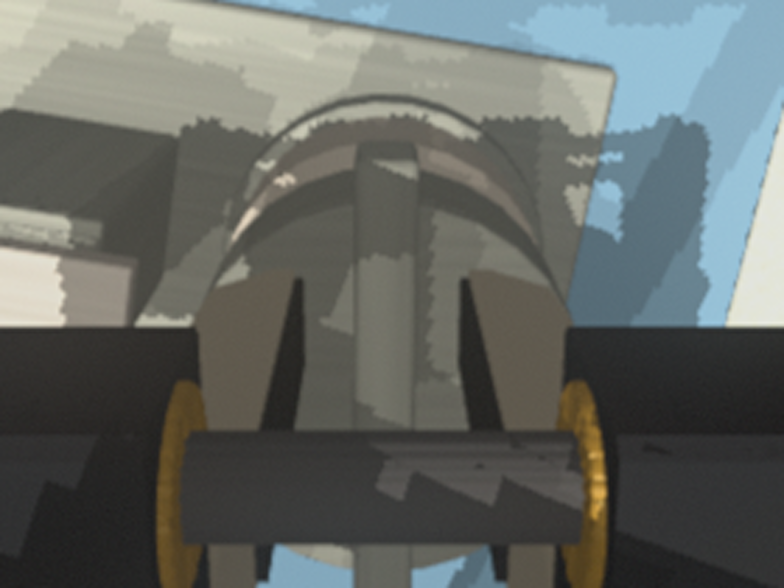

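View pics/m5.png

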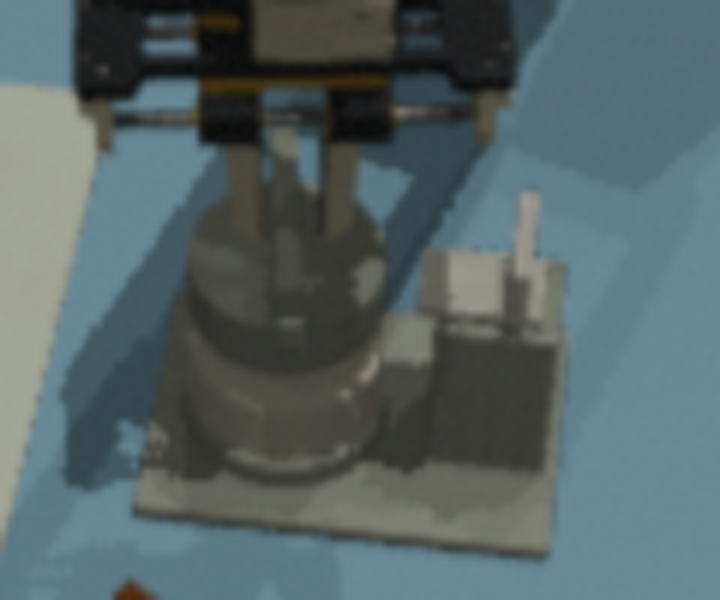

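>>> play_rows(moves="0 0 0.4 0 26; 0 0 0.4 0 26; 0 0 0.37 0 26; 0 0 0.2 0 26; 0 0 0.2 0 26; 0 0 0 0 26")

```text
t: 9.18
ee_pos: [0.5551, -0.0139, 0.1273]
ee_rot: [-3.088, -0.574, 0.004]
ft_force: [-0.5, -0.3, -0.3]
width: 0.0262
```

>>> play_rows(moves="0 0 0.15 0 26; 0 0 0.15 0 26; 0 0 0 0 26")

```text
t: 9.43
ee_pos: [0.556, -0.0141, 0.1197]
ee_rot: [-3.089, -0.574, 0.001]
ft_force: [0.1, 0.1, 0.1]
width: 0.0261
```

>>> play_rows(moves="0 0 0.1 0 26; 0 0 0.1 0 26; 0 0 0 0 26")

```text
t: 9.68
ee_pos: [0.556, -0.0141, 0.1139]
ee_rot: [-3.089, -0.573, 0.001]
ft_force: [0.3, 0.4, -1.4]
width: 0.026
```

Run:
```python
from h import *
s,a=st()
w=viewer.get_image("wrist")["image"]
cv2.imwrite("pics/m6w.png",cv2.resize(w[150:360,140:420],None,fx=2.8,fy=2.8,interpolation=cv2.INTER_CUBIC)[:,:,::-1])
q=viewer.get_image("scene")["image"][145:245,225:345]
cv2.imwrite("pics/m6.png",cv2.resize(q,None,fx=6,fy=6,interpolation=cv2.INTER_CUBIC)[:,:,::-1])
```

```text
t 9.68 p [ 0.556  -0.0141  0.1139] ang 21.04 polar 0.0503 20.84 w 0.026 f [ 0.3  0.4 -1.4]
```

View pics/m6w.png

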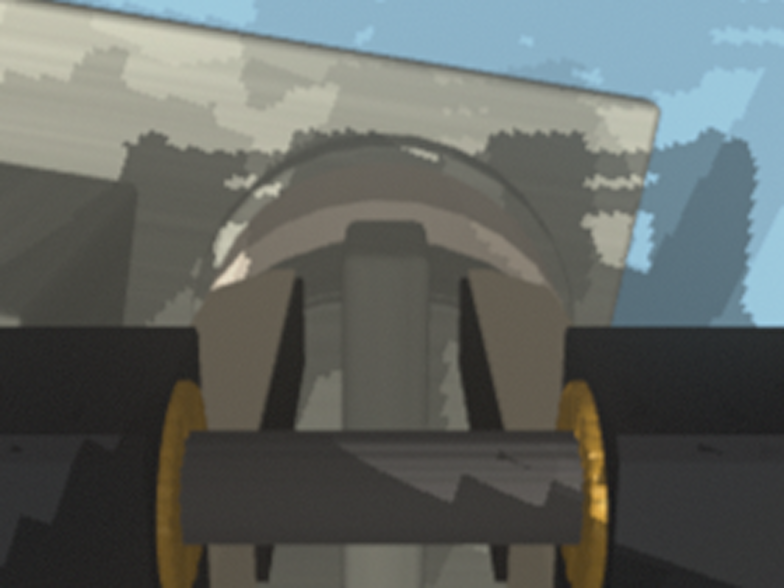

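View pics/m6.png

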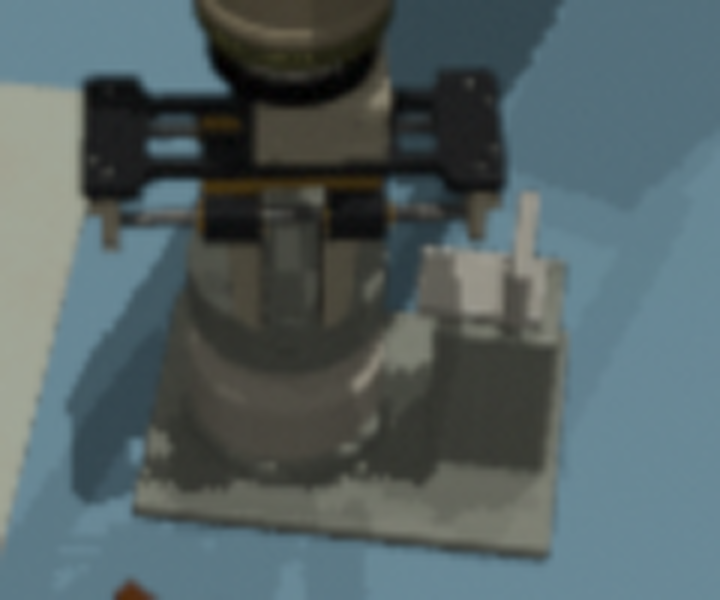

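Run:
```python
from h import *
p=viewer.get_image("scene");s=sensors.sense();M=axes(s)
o=np.array([225,145])
for sg in(1,-1):
  for dx in (-.037,0,.037):
    for z in(-.03,-.04,-.05,-.06,-.07,-.084): print(sg,dx,z,((proj(p,[np.array(s["ee_pos"])+M@np.array([dx,sg*.094,z])])-o)*6).round(0)[0])
print([((proj(p,[np.array(s["ee_pos"])+M@np.array([dx,y,-.025])])-o)*6).round(0)[0].tolist() for y in (-.013,.013) for dx in(-.0075,.0075)])
cv2.imwrite("pics/m6b.png",cv2.resize(p["image"][145:220,225:325],None,fx=8,fy=8,interpolation=cv2.INTER_LANCZOS4)[:,:,::-1])
```

```text
1 -0.037 -0.03 [ 91. 256.]
1 -0.037 -0.04 [ 90. 242.]
1 -0.037 -0.05 [ 89. 228.]
1 -0.037 -0.06 [ 88. 214.]
1 -0.037 -0.07 [ 87. 200.]
1 -0.037 -0.084 [ 85. 180.]
1 0 -0.03 [ 90. 314.]
1 0 -0.04 [ 89. 300.]
1 0 -0.05 [ 88. 286.]
1 0 -0.06 [ 87. 272.]
1 0 -0.07 [ 86. 258.]
1 0 -0.084 [ 84. 237.]
1 0.037 -0.03 [ 89. 373.]
1 0.037 -0.04 [ 88. 359.]
1 0.037 -0.05 [ 87. 346.]
1 0.037 -0.06 [ 86. 332.]
1 0.037 -0.07 [ 85. 317.]
1 0.037 -0.084 [ 83. 297.]
-1 -0.037 -0.03 [475. 248.]
-1 -0.037 -0.04 [477. 234.]
-1 -0.037 -0.05 [478. 220.]
-1 -0.037 -0.06 [479. 206.]
-1 -0.037 -0.07 [480. 192.]
-1 -0.037 -0.084 [482. 172.]
-1 0 -0.03 [481. 305.]
-1 0 -0.04 [483. 291.]
-1 0 -0.05 [484. 278.]
-1 0 -0.06 [485. 263.]
-1 0 -0.07 [486. 249.]
-1 0 -0.084 [488. 229.]
-1 0.037 -0.03 [487. 364.]
-1 0.037 -0.04 [489. 350.]
-1 0.037 -0.05 [490. 337.]
-1 0.037 -0.06 [491. 323.]
-1 0.037 -0.07 [493. 309.]
-1 0.037 -0.084 [494. 289.]
[[313.0, 304.0], [314.0, 327.0], [259.0, 305.0], [260.0, 329.0]]
```

View pics/m6b.png

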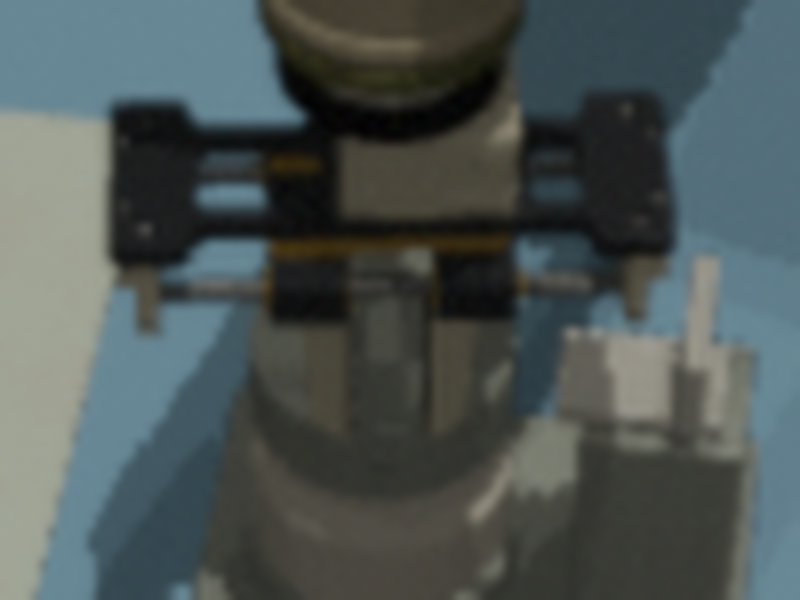

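>>> play_rows(moves="-0.01 -0.08 0 -0.41 26; 0 -0.07 0 -0.5 26; -0.01 -0.07 0 -0.5 26; 0 -0.08 0 -0.5 26; 0 -0.07 0 -0.5 26; 0 -0.07 0 -0.5 26")

```text
t: 10.33
ee_pos: [0.5505, -0.0029, 0.1151]
ee_rot: [2.989, 0.963, 0.002]
ft_force: [1.8, -2.2, 0.3]
width: 0.0259
```

Run:
```python
from h import *
s,a=st()
w=viewer.get_image("wrist")["image"]
cv2.imwrite("pics/m7w.png",cv2.resize(w[150:360,140:420],None,fx=2.8,fy=2.8,interpolation=cv2.INTER_CUBIC)[:,:,::-1])
```

```text
t 10.33 p [ 0.5505 -0.0029  0.1151] ang 35.7 polar 0.0507 35.02 w 0.0259 f [ 1.8 -2.2  0.3]
```

View pics/m7w.png

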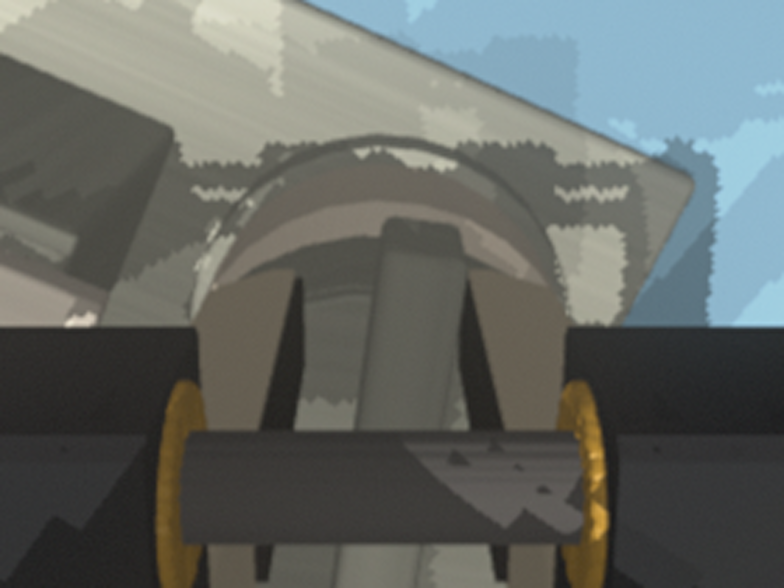

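>>> play_rows(moves="-0.01 -0.07 0 -0.5 26; 0 -0.07 0 -0.5 26; -0.01 -0.07 0 -0.5 26; 0 -0.07 0 -0.5 26; -0.01 -0.07 0 -0.5 26; 0 -0.07 0 -0.5 26")

```text
t: 10.88
ee_pos: [0.5413, 0.006, 0.115]
ee_rot: [2.839, 1.343, 0.002]
ft_force: [1.4, -0.6, -0.5]
width: 0.026
```

>>> play_rows(moves="0 -0.05 0 -0.3 26; 0 -0.04 0 -0.3 26; 0 0 0 0 26")

```text
t: 11.13
ee_pos: [0.5386, 0.0079, 0.1146]
ee_rot: [2.803, 1.417, 0.0]
ft_force: [-0.5, -0.8, 0.7]
width: 0.0258
```

Run:
```python
from h import *
s,a=st()
w=viewer.get_image("wrist")["image"]
cv2.imwrite("pics/m8w.png",cv2.resize(w[150:360,140:420],None,fx=2.8,fy=2.8,interpolation=cv2.INTER_CUBIC)[:,:,::-1])
q=viewer.get_image("scene")["image"][145:245,225:345]
cv2.imwrite("pics/m8.png",cv2.resize(q,None,fx=6,fy=6,interpolation=cv2.INTER_CUBIC)[:,:,::-1])
```

```text
t 11.13 p [0.5386 0.0079 0.1146] ang 53.64 polar 0.0497 53.4 w 0.0258 f [-0.5 -0.8  0.7]
```

View pics/m8w.png

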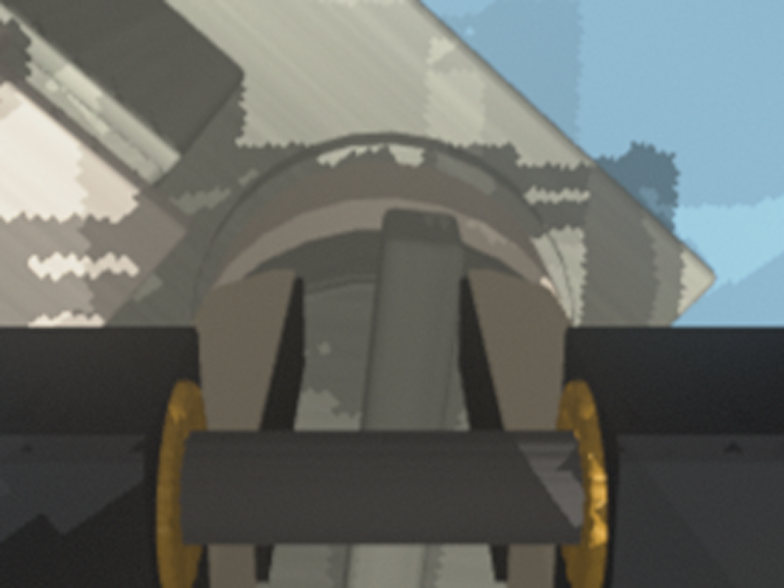

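View pics/m8.png

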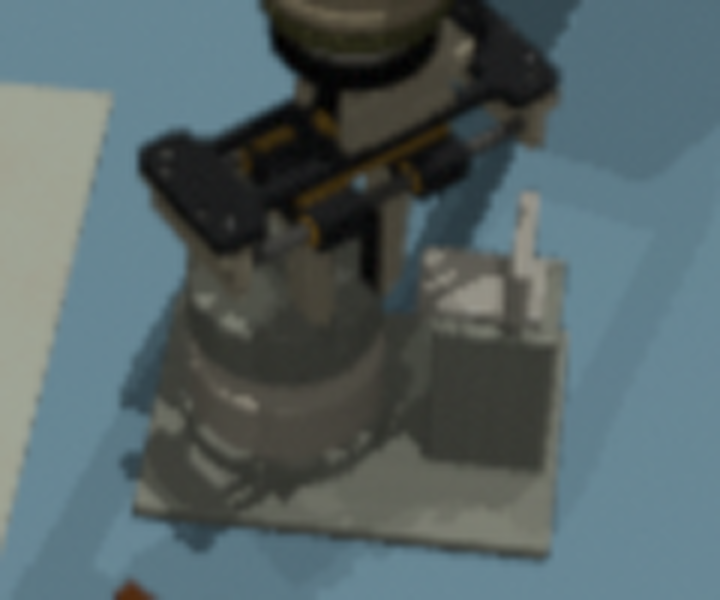

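>>> play_rows(moves="0 -0.05 0 -0.3 26; 0 -0.05 0 -0.3 26; 0 0 0 0 26; 0 0 0 0 26")

```text
t: 11.57
ee_pos: [0.5363, 0.0096, 0.1146]
ee_rot: [2.766, 1.489, 0.001]
ft_force: [1.0, -0.1, 1.7]
width: 0.0262
```

```bash
cat >> h.py <<'E'
def snap(n):
    s,a=st()
    w=viewer.get_image("wrist")["image"]
    cv2.imwrite(f"pics/{n}w.png",cv2.resize(w[150:360,140:420],None,fx=2.8,fy=2.8,interpolation=cv2.INTER_CUBIC)[:,:,::-1])
    return s,a
E
python3 -c "
from h import *
snap('m9')"
```

```text
t 11.57 p [0.5363 0.0096 0.1146] ang 56.59 polar 0.0498 56.71 w 0.0262 f [ 1.  -0.1  1.7]
```

View pics/m9w.png

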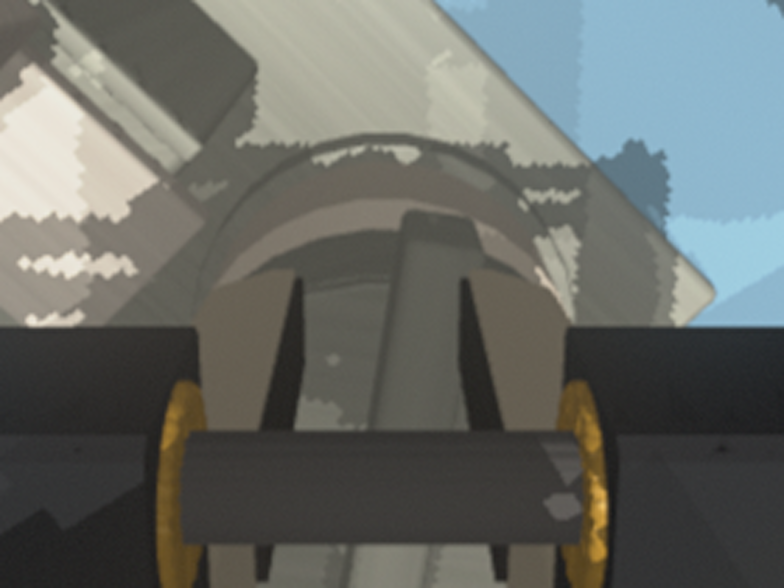

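>>> play_rows(moves="0 -0.05 0 -0.3 26; 0 -0.05 0 -0.3 26; 0 0 0 0 26; 0 0 0 0 26")

```text
t: 11.95
ee_pos: [0.5337, 0.0113, 0.1146]
ee_rot: [2.726, 1.561, 0.0]
ft_force: [0.9, -0.6, 2.2]
width: 0.0259
```

```bash
python3 -c "
from h import *
snap('m10')"
```

```text
t 11.95 p [0.5337 0.0113 0.1146] ang 59.61 polar 0.0499 60.28 w 0.0259 f [ 0.9 -0.6  2.2]
```

View pics/m10w.png

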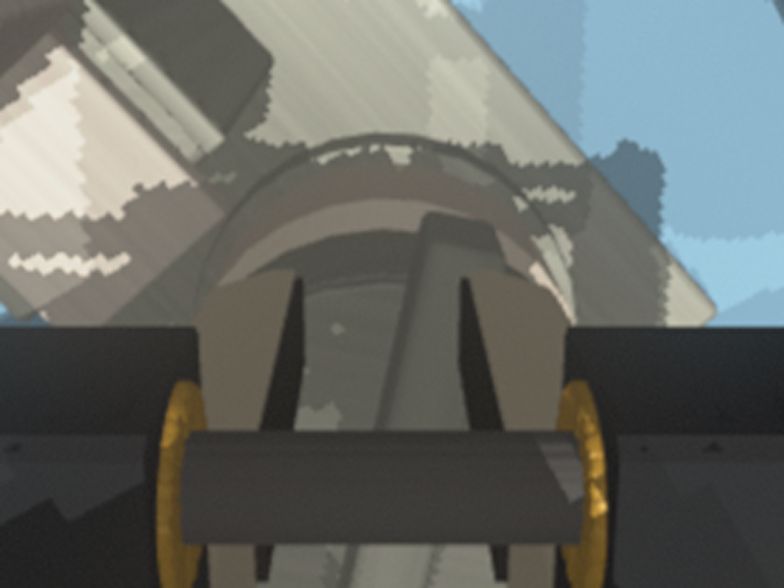

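>>> play_rows(moves="0 0.06 0 0.4 26; 0 0.07 0 0.5 26; 0 0.07 0 0.5 26; 0 0.07 0 0.5 26; 0 0 0 0 26")

```text
t: 12.42
ee_pos: [0.5402, 0.0068, 0.1142]
ee_rot: [-2.847, -1.326, 0.001]
ft_force: [-0.2, 0.1, 1.6]
width: 0.0261
```

```bash
python3 -c "
from h import *
snap('m11')
q=viewer.get_image('scene')['image'][145:245,225:345]
cv2.imwrite('pics/m11.png',cv2.resize(q,None,fx=6,fy=6,interpolation=cv2.INTER_CUBIC)[:,:,::-1])
"
```

```text
t 12.42 p [0.5402 0.0068 0.1142] ang 49.96 polar 0.0498 51.22 w 0.0261 f [-0.2  0.1  1.6]
```

View pics/m11w.png

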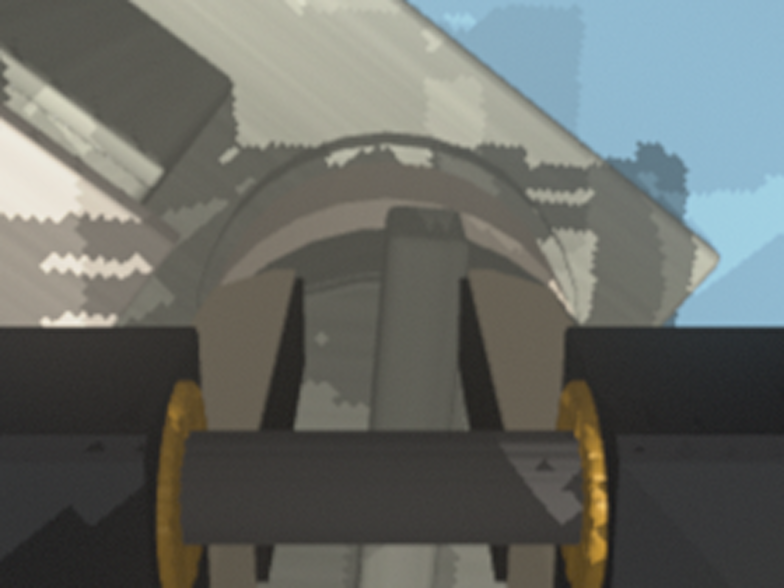

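View pics/m11.png

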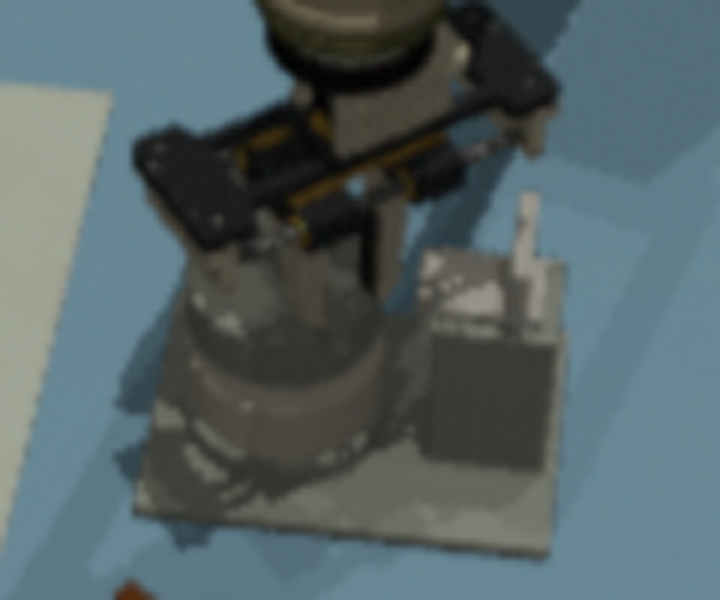

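>>> play_rows(moves="0 0.07 0.1 0 26; 0 0 0.13 0 26; 0 0 0.1 0 26; 0 0 0 0 26")

```text
t: 12.85
ee_pos: [0.542, 0.0051, 0.1041]
ee_rot: [2.845, 1.331, -0.0]
ft_force: [1.7, -1.8, 1.3]
width: 0.0261
```

Run:
```python
from h import *
s,a=snap('m12')
p0=s["ee_pos"];pts=[];n=34
for i in range(n):
    q=47-2.5*(i+1); r=np.radians(q); pts.append((C[0]+.05*np.cos(r),C[1]+.05*np.sin(r),p0[2]-.005*(i+1)/n,q))
gen(p0,a,pts,26)
```

```text
t 12.85 p [0.542  0.0051 0.1041] ang 50.13 polar 0.0497 48.28 w 0.0261 f [ 1.7 -1.8  1.3]
0 0.11 0 1 26; 0 0.07 0.01 0.63 26; 0 0.07 0 0.5 26; 0 0.08 0.01 0.5 26; 0 0.07 0 0.5 26; 0 0.07 0.01 0.5 26; -0.01 0.08 0 0.5 26; 0 0.07 0.01 0.5 26; 0 0.07 0 0.5 26; 0 0.07 0.01 0.5 26; 0 0.08 0 0.5 26; 0 0.07 0.01 0.5 26
-0.01 0.07 0 0.5 26; 0 0.07 0.01 0.5 26; 0 0.08 0 0.5 26; 0 0.07 0.01 0.5 26; 0 0.07 0 0.5 26; 0 0.08 0.01 0.5 26; 0 0.07 0 0.5 26; -0.01 0.07 0.01 0.5 26; 0 0.07 0 0.5 26; 0 0.08 0.01 0.5 26; 0 0.07 0 0.5 26; 0 0.07 0.01 0.5 26
0 0.07 0 0.5 26; -0.01 0.08 0.01 0.5 26; 0 0.07 0 0.5 26; 0 0.07 0.01 0.5 26; 0 0.07 0 0.5 26; 0 0.08 0.01 0.5 26; 0 0.07 0 0.5 26; 0 0.07 0.01 0.5 26; -0.01 0.08 0 0.5 26; 0 0.07 0.01 0.5 26
end [ 0.5483 -0.0628  0.099 ] -38.02
```

View pics/m12w.png

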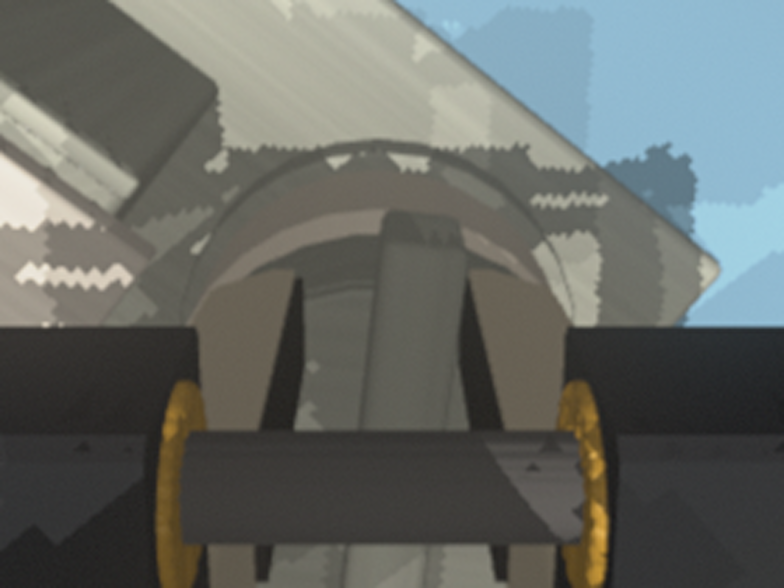

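>>> play_rows(moves="0 0.11 0 1 26; 0 0.07 0.01 0.63 26; 0 0.07 0 0.5 26; 0 0.08 0.01 0.5 26; 0 0.07 0 0.5 26; 0 0.07 0.01 0.5 26; -0.01 0.08 0 0.5 26; 0 0.07 0.01 0.5 26; 0 0.07 0 0.5 26; 0 0.07 0.01 0.5 26; 0 0.08 0 0.5 26; 0 0.07 0.01 0.5 26")

```text
t: 13.9
ee_pos: [0.5557, -0.0167, 0.1017]
ee_rot: [-3.106, -0.46, 0.004]
ft_force: [0.5, 1.4, -1.5]
width: 0.026
```

Run:
```python
from h import *
s,a=snap('m13')
```

```text
t 13.9 p [ 0.5557 -0.0167  0.1017] ang 16.85 polar 0.0492 18.16 w 0.026 f [ 0.5  1.4 -1.5]
```

View pics/m13w.png

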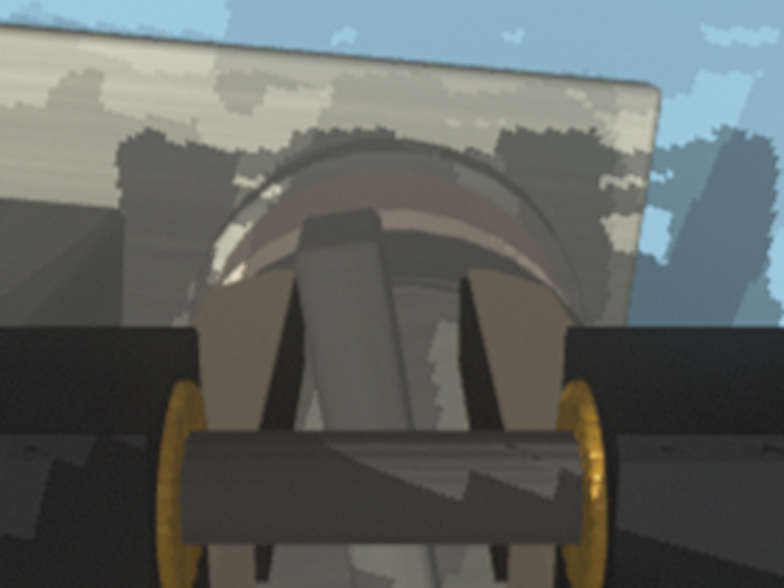

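>>> play_rows(moves="-0.01 0.07 0 0.5 26; 0 0.07 0.01 0.5 26; 0 0.08 0 0.5 26; 0 0.07 0.01 0.5 26; 0 0.07 0 0.5 26; 0 0.08 0.01 0.5 26; 0 0.07 0 0.5 26; -0.01 0.07 0.01 0.5 26; 0 0.07 0 0.5 26; 0 0.08 0.01 0.5 26; 0 0.07 0 0.5 26; 0 0.07 0.01 0.5 26")

```text
t: 14.95
ee_pos: [0.5569, -0.0425, 0.1002]
ee_rot: [-3.12, 0.358, 0.003]
ft_force: [0.8, 1.6, -1.2]
width: 0.026
```

Run:
```python
from h import *
s,a=snap('m14')
```

```text
t 14.95 p [ 0.5569 -0.0425  0.1002] ang -13.09 polar 0.049 -12.38 w 0.026 f [ 0.8  1.6 -1.2]
```

View pics/m14w.png

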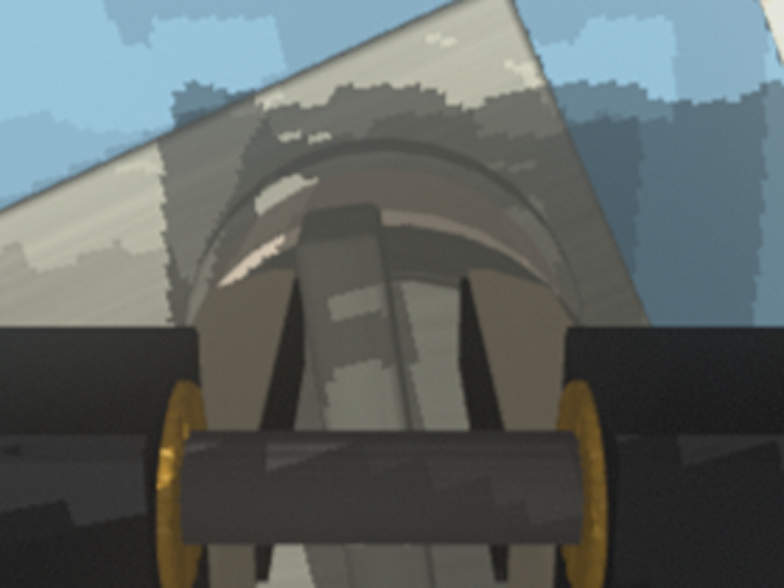

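>>> play_rows(moves="0 0.07 0.02 0.5 26; -0.01 0.08 0.02 0.5 26; 0 0.07 0.02 0.5 26; 0 0.07 0.02 0.5 26; 0 0.07 0 0.5 26; 0 0.08 0.01 0.5 26")

```text
t: 15.5
ee_pos: [0.5528, -0.0548, 0.0981]
ee_rot: [-3.047, 0.761, 0.001]
ft_force: [0.7, 1.7, 1.4]
width: 0.0262
```

>>> play_rows(moves="0 0.07 0 0.5 26; 0 0.07 0.01 0.5 26; 0 0.07 0 0.5 26")

```text
t: 15.75
ee_pos: [0.5495, -0.0602, 0.0978]
ee_rot: [-2.991, 0.959, 0.001]
ft_force: [0.5, 2.2, 1.1]
width: 0.0259
```

Run:
```python
from h import *
s,a=snap('m15')
```

```text
t 15.75 p [ 0.5495 -0.0602  0.0978] ang -35.54 polar 0.0494 -34.85 w 0.0259 f [0.5 2.2 1.1]
```

View pics/m15w.png

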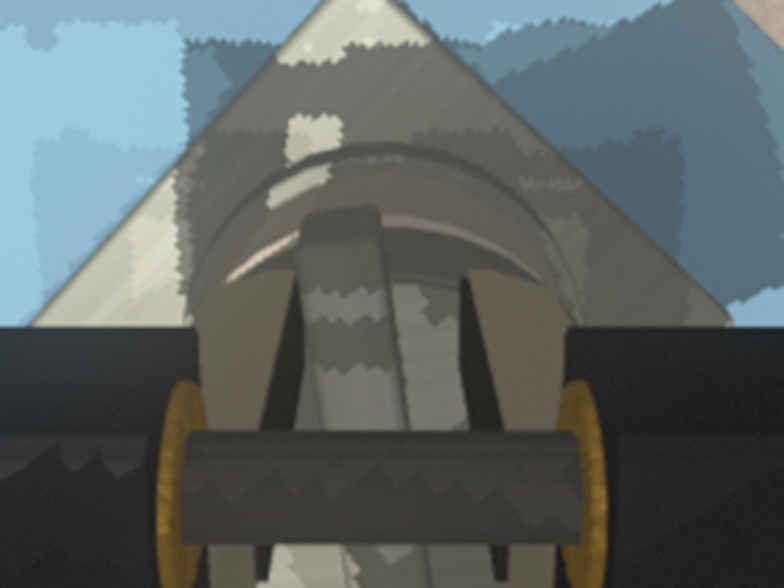

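>>> play_rows(moves="0 0.06 0 0.4 26; 0 0.06 0 0.4 26")

```text
t: 15.97
ee_pos: [0.5476, -0.0623, 0.0977]
ee_rot: [-2.956, 1.06, 0.002]
ft_force: [1.2, 7.5, 0.8]
width: 0.0264
```

>>> play_rows(moves="0 0.06 0 0.4 26; 0 0.06 0 0.4 26; 0 0 0 0 26")

```text
t: 16.22
ee_pos: [0.5459, -0.0634, 0.0977]
ee_rot: [-2.914, 1.161, 0.001]
ft_force: [4.6, 10.6, -1.1]
width: 0.0261
```

Run:
```python
from h import *
s,a=snap('m16')
```

```text
t 16.22 p [ 0.5459 -0.0634  0.0977] ang -43.46 polar 0.0484 -40.38 w 0.0261 f [ 4.6 10.6 -1.1]
```

View pics/m16w.png

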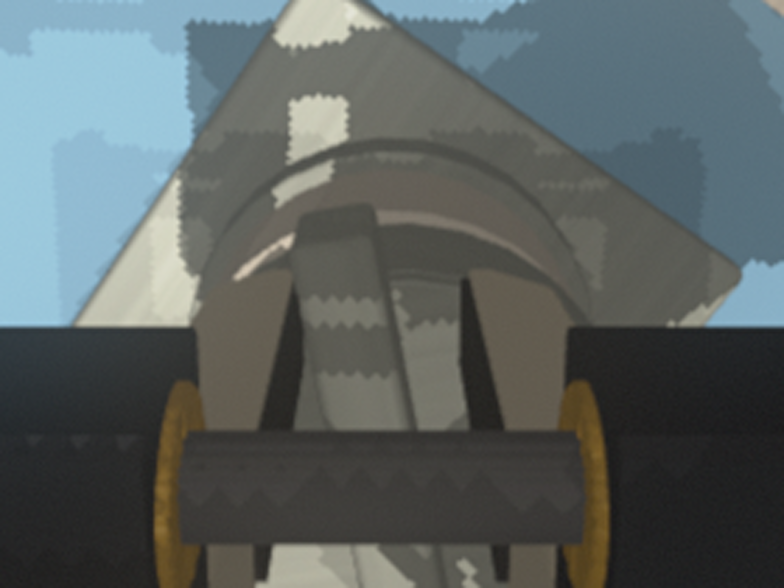

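>>> play_rows(moves="0 -0.08 0 0 26; 0 -0.07 0 0 26; 0 0 0 0 26")

```text
t: 16.52
ee_pos: [0.5484, -0.0629, 0.0977]
ee_rot: [2.918, -1.163, -0.001]
ft_force: [-0.3, -0.6, 0.2]
width: 0.0259
```

>>> play_rows(moves="0 0 -0.3 0 26; 0 0 -0.6 0 26; 0 0 -0.8 0 26; 0 0 -0.8 0 26; 0 0 -0.8 0 26; 0 0 -0.8 0 26; 0 0 0 0 0; 0 0 0 0 0")

```text
t: 17.18
ee_pos: [0.5497, -0.0636, 0.2236]
ee_rot: [-2.917, 1.165, -0.007]
ft_force: [-0.8, -0.3, -0.6]
width: 0.017
```

Run:
```python
from h import *
s,a=st()
w=viewer.get_image("wrist")
cv2.imwrite("pics/n1w.png",cv2.resize(w["image"][100:310,130:410],None,fx=2.8,fy=2.8,interpolation=cv2.INTER_CUBIC)[:,:,::-1])
q=viewer.get_image("scene")["image"][145:245,225:345]
cv2.imwrite("pics/n1.png",cv2.resize(q,None,fx=6,fy=6,interpolation=cv2.INTER_CUBIC)[:,:,::-1])
```

```text
t 17.18 p [ 0.5497 -0.0636  0.2236] ang -43.55 polar 0.0515 -37.87 w 0.017 f [-0.8 -0.3 -0.6]
```

View pics/n1w.png

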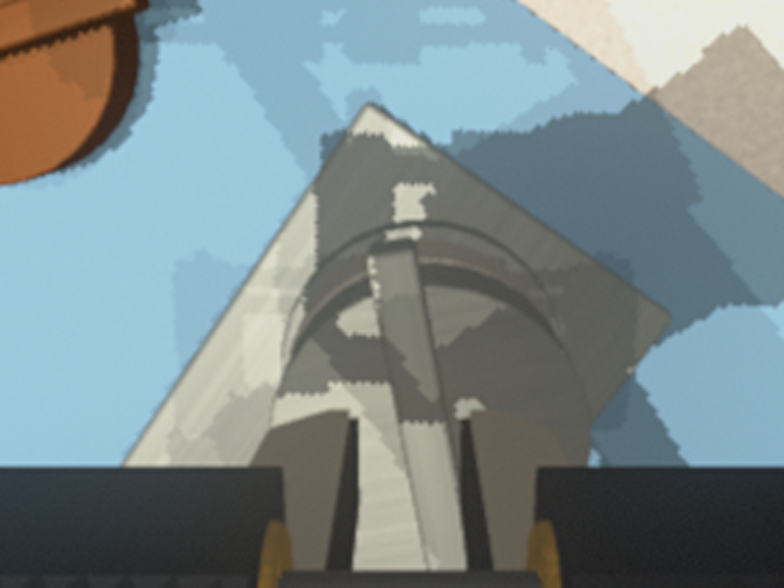

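View pics/n1.png

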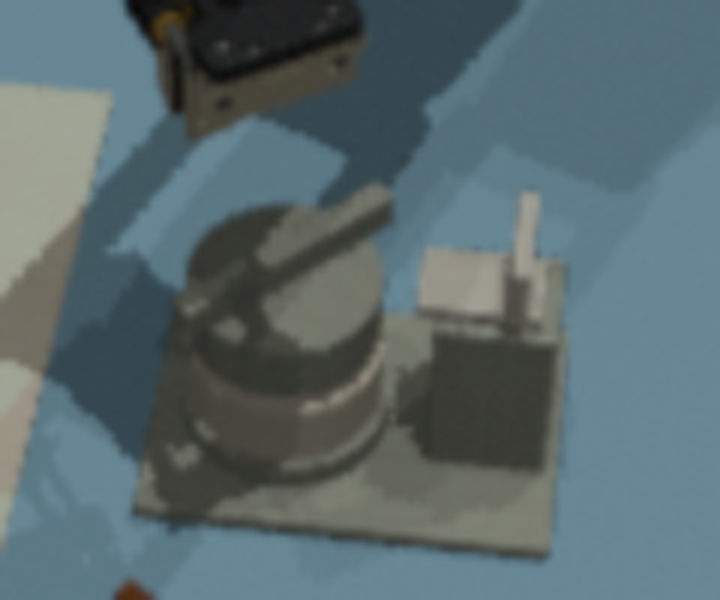

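Run:
```python
from h import *
p=viewer.get_image("scene");o=np.array([225,145])
for ang in (-30,-34):
  for z in (.137,.145):
    u=np.array([np.cos(np.radians(ang)),np.sin(np.radians(ang))]);v=np.array([-u[1],u[0]])
    print(ang,z,[((proj(p,[[*(C+i*.065*u+j*.007*v),z]])-o)*6).round(0)[0].tolist() for i,j in((1,1),(1,-1),(-1,-1),(-1,1))])
th=np.linspace(0,2*np.pi,361)
for z in(.115,.123):
  e=(proj(p,np.c_[C[0]+.05*np.cos(th),C[1]+.05*np.sin(th),0*th+z])-o)*6; e2=(proj(p,np.c_[C[0]+.05*np.cos(th),C[1]+.05*np.sin(th),0*th+z-.031])-o)*6
  print(z,"disc cols",e[:,0].min(),e[:,0].max(),"top row",e[:,1].min(),"bottom row",e[:,1].max(),"skirt bottom",e2[:,1].max())
q=p["image"][170:220,250:310];cv2.imwrite("pics/n2.png",cv2.resize(q,None,fx=12,fy=12,interpolation=cv2.INTER_CUBIC)[:,:,::-1])
```

```text
-30 0.137 [[191.0, 315.0], [173.0, 298.0], [372.0, 172.0], [390.0, 188.0]]
-30 0.145 [[191.0, 304.0], [172.0, 287.0], [372.0, 161.0], [391.0, 177.0]]
-34 0.137 [[184.0, 310.0], [168.0, 292.0], [378.0, 177.0], [395.0, 193.0]]
-34 0.145 [[184.0, 299.0], [167.0, 281.0], [379.0, 166.0], [396.0, 182.0]]
0.115 disc cols 183.09648116262082 383.2632805407285 top row 198.5764693535732 bottom row 348.0641489945475 skirt bottom 388.313614120933
0.123 disc cols 182.7157009155439 383.7628884674723 top row 187.79295192368937 bottom row 337.44934450146707 skirt bottom 378.058723200476
```

View pics/n2.png

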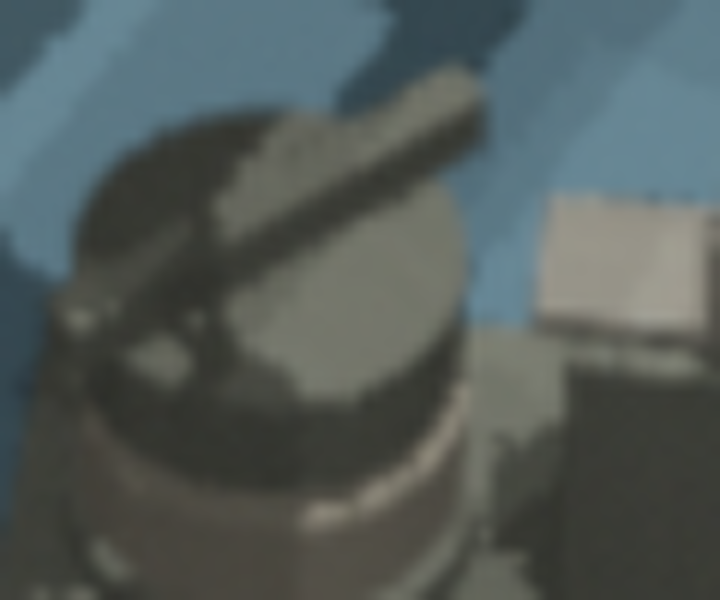

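Run:
```python
from h import *
s,a=st()
p0=np.array(s["ee_pos"]);u=np.array([-.1994,.9799])
t=np.array([*(C+.150*u),.235]);n=31
pts=[(*(p0+(t-p0)*(i+1)/n),a+(101.5-a)*(i+1)/n) for i in range(n)]
gen(p0,a,pts,0)
```

```text
t 17.33 p [ 0.5477 -0.0631  0.2197] ang -43.56 polar 0.0496 -38.76 w 0.0051 f [ 0.1 -0.  -0.5]
-0.19 -0.09 -0.02 -0.94 0; -0.17 -0.1 -0.01 -0.93 0; -0.17 -0.12 -0.02 -0.94 0; -0.16 -0.13 -0.02 -0.93 0; -0.15 -0.14 -0.01 -0.94 0; -0.13 -0.15 -0.02 -0.94 0; -0.12 -0.17 -0.02 -0.93 0; -0.11 -0.17 -0.01 -0.94 0; -0.1 -0.19 -0.02 -0.93 0; -0.08 -0.19 -0.01 -0.94 0; -0.06 -0.19 -0.02 -0.93 0; -0.05 -0.2 -0.02 -0.94 0
-0.03 -0.2 -0.01 -0.94 0; -0.01 -0.21 -0.02 -0.93 0; 0 -0.2 -0.02 -0.94 0; 0.02 -0.21 -0.01 -0.93 0; 0.04 -0.2 -0.02 -0.94 0; 0.05 -0.2 -0.02 -0.94 0; 0.07 -0.19 -0.01 -0.93 0; 0.09 -0.19 -0.02 -0.94 0; 0.1 -0.18 -0.02 -0.93 0; 0.11 -0.17 -0.01 -0.94 0; 0.13 -0.16 -0.02 -0.93 0; 0.14 -0.15 -0.02 -0.94 0
0.15 -0.14 -0.01 -0.94 0; 0.16 -0.12 -0.02 -0.93 0; 0.17 -0.11 -0.02 -0.94 0; 0.18 -0.1 -0.01 -0.93 0; 0.19 -0.08 -0.02 -0.94 0; 0.2 -0.07 -0.01 -0.94 0; 0.19 -0.05 -0.02 -0.93 0
end [0.4791 0.1149 0.235 ] 101.49
```

>>> play_rows(moves="-0.19 -0.09 -0.04 -0.94 0; -0.17 -0.1 -0.04 -0.93 0; -0.17 -0.12 -0.04 -0.94 0; -0.16 -0.13 -0.02 -0.93 0; -0.15 -0.14 -0.01 -0.94 0; -0.13 -0.15 -0.02 -0.94 0; -0.12 -0.17 -0.02 -0.93 0; -0.11 -0.17 -0.01 -0.94 0; -0.1 -0.19 -0.02 -0.93 0; -0.08 -0.19 -0.01 -0.94 0; -0.06 -0.19 -0.02 -0.93 0; -0.05 -0.2 -0.02 -0.94 0")

```text
t: 18.33
ee_pos: [0.5207, 0.0061, 0.2273]
ee_rot: [-3.121, -0.351, 0.005]
ft_force: [-0.1, 0.3, -0.4]
width: 0.0005
```

>>> play_rows(moves="-0.03 -0.2 -0.01 -0.94 0; -0.01 -0.21 -0.02 -0.93 0; 0 -0.2 -0.02 -0.94 0; 0.02 -0.21 -0.01 -0.93 0; 0.04 -0.2 -0.02 -0.94 0; 0.05 -0.2 -0.02 -0.94 0; 0.07 -0.19 -0.01 -0.93 0; 0.09 -0.19 -0.02 -0.94 0; 0.1 -0.18 -0.02 -0.93 0; 0.11 -0.17 -0.01 -0.94 0; 0.13 -0.16 -0.02 -0.93 0; 0.14 -0.15 -0.02 -0.94 0")

```text
t: 19.33
ee_pos: [0.4944, 0.0751, 0.2334]
ee_rot: [-2.588, -1.778, 0.004]
ft_force: [0.4, -0.7, -0.4]
width: 0.0006
```

>>> play_rows(moves="0.15 -0.14 -0.01 -0.94 0; 0.16 -0.12 -0.02 -0.93 0; 0.17 -0.11 -0.02 -0.94 0; 0.18 -0.1 -0.01 -0.93 0; 0.19 -0.08 -0.02 -0.94 0; 0.2 -0.07 -0.01 -0.94 0; 0.19 -0.05 -0.02 -0.93 0; 0 0 0 0 0; 0 0 0 0 0")

```text
t: 20.08
ee_pos: [0.4793, 0.1148, 0.2372]
ee_rot: [-1.989, -2.43, 0.002]
ft_force: [0.1, 0.5, 0.0]
width: 0.0003
```

```bash
cat >> h.py <<'E'
def sf(s):
    u=np.array([-.1994,.9799]);d=np.array(s["ee_pos"][:2])-C
    print("stand frame x,y",round(d@[.9799,.1994],4),round(d@u,4))
E
python3 - <<'E'
from h import *
s,a=st();sf(s)
w=viewer.get_image("wrist")
cv2.imwrite("pics/c1w.png",w["image"][:,:,::-1])
q=viewer.get_image("scene")["image"][145:245,225:345]
cv2.imwrite("pics/c1.png",cv2.resize(q,None,fx=6,fy=6,interpolation=cv2.INTER_CUBIC)[:,:,::-1])
E
```

```text
t 20.08 p [0.4793 0.1148 0.2372] ang 101.39 polar 0.1498 101.43 w 0.0003 f [0.1 0.5 0. ]
stand frame x,y 0.0002 0.1498
```

View pics/c1w.png

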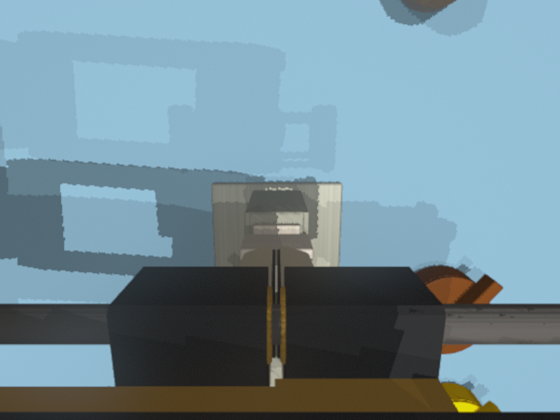

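View pics/c1.png

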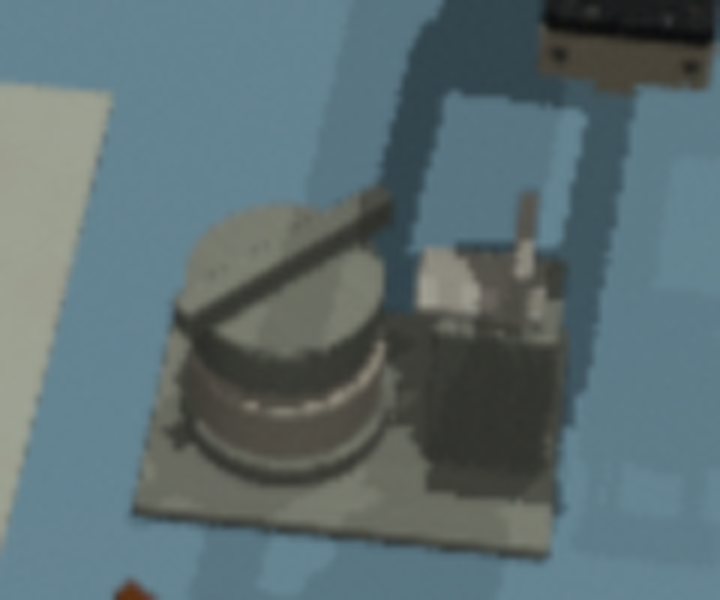

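>>> play_rows(moves="0 0 0.4 0 0; 0 0 0.6 0 0; 0 0 0.6 0 0; 0 0 0.6 0 0; 0 0 0.6 0 0; 0 0 0.6 0 0; 0 0 0.5 0 0; 0 0 0.2 0 0; 0 0 0 0 0")

```text
t: 20.93
ee_pos: [0.4782, 0.1144, 0.1127]
ee_rot: [-1.988, -2.429, 0.005]
ft_force: [-0.7, 0.1, -0.1]
width: 0.0008
```

Run:
```python
from h import *
s,a=st();sf(s)
w=viewer.get_image("wrist")
cv2.imwrite("pics/c2w.png",cv2.resize(w["image"][150:360,140:420],None,fx=2.8,fy=2.8)[:,:,::-1])
q=viewer.get_image("scene")["image"][145:245,225:345]
cv2.imwrite("pics/c2.png",cv2.resize(q,None,fx=6,fy=6,interpolation=cv2.INTER_CUBIC)[:,:,::-1])
```

```text
t 20.93 p [0.4782 0.1144 0.1127] ang 101.42 polar 0.1496 101.9 w 0.0008 f [-0.7  0.1 -0.1]
stand frame x,y -0.001 0.1496
```

View pics/c2.png

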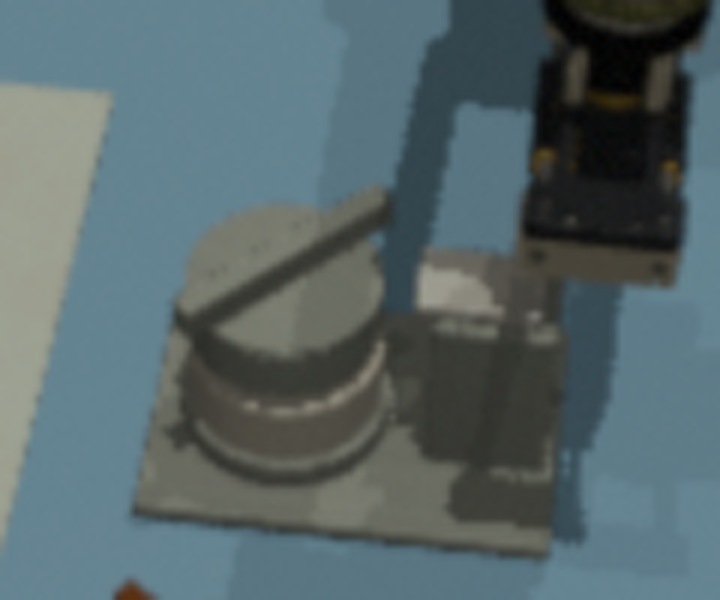

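View pics/c2w.png

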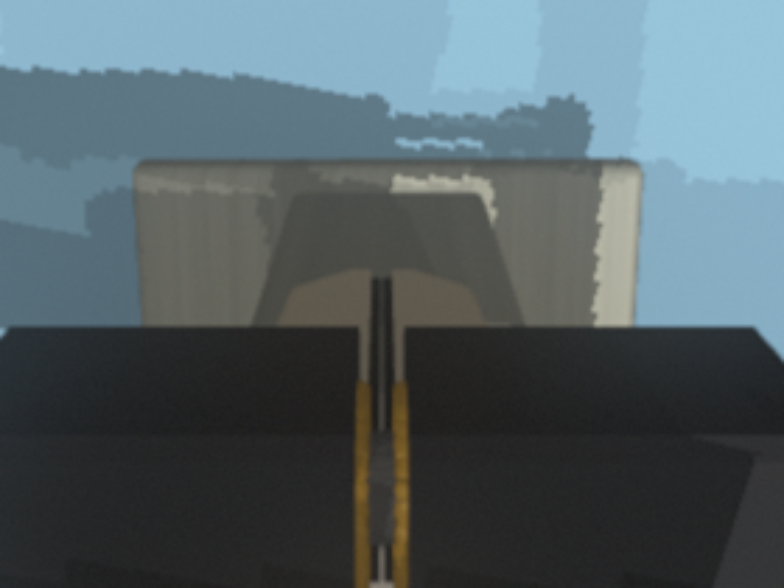

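>>> play_rows(moves="-0.12 0 0 0 0; -0.12 0 0 0 0; -0.12 0 0 0 0; -0.12 0 0 0 0; -0.12 0 0 0 0; -0.12 0 0 0 0; -0.12 0 0 0 0; -0.12 0 0 0 0; -0.12 0 0 0 0")

```text
t: 21.78
ee_pos: [0.4866, 0.0829, 0.1155]
ee_rot: [1.988, 2.433, 0.001]
ft_force: [-0.1, 1.9, 1.2]
width: 0.0004
```

>>> play_rows(moves="-0.1 0 0 0 0; -0.1 0 0 0 0; -0.1 0 0 0 0; 0 0 0 0 0")

```text
t: 22.12
ee_pos: [0.4883, 0.0737, 0.1153]
ee_rot: [1.988, 2.432, -0.001]
ft_force: [-0.2, 0.2, -0.3]
width: 0.0005
```

Run:
```python
from h import *
s,a=st();sf(s)
q=viewer.get_image("scene")["image"][145:245,225:345]
cv2.imwrite("pics/c3.png",cv2.resize(q,None,fx=6,fy=6,interpolation=cv2.INTER_CUBIC)[:,:,::-1])
```

```text
t 22.12 p [0.4883 0.0737 0.1153] ang 101.47 polar 0.1077 101.11 w 0.0005 f [-0.2  0.2 -0.3]
stand frame x,y 0.0007 0.1077
```

View pics/c3.png

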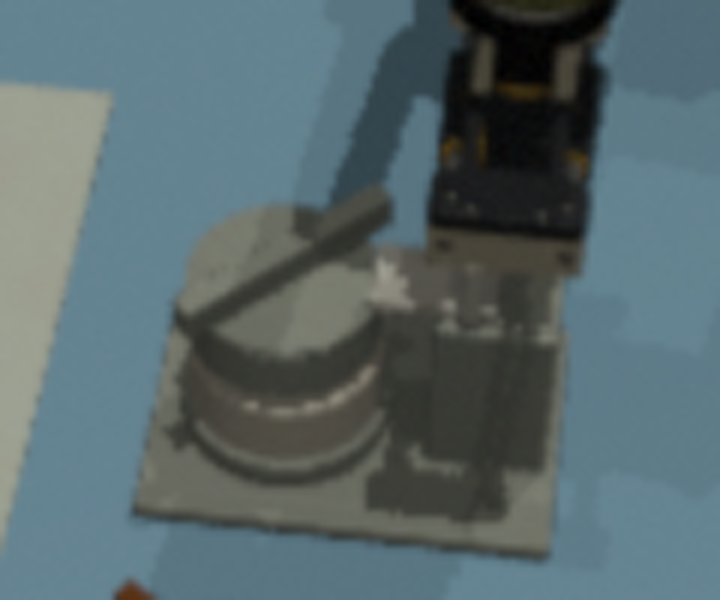

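Catch is moving; its tongue is coming over the rim. Continue to the stop.

>>> play_rows(moves="-0.08 0 0 0 0; -0.08 0 0 0 0; 0 0 0 0 0")

```text
t: 22.42
ee_pos: [0.489, 0.0693, 0.1151]
ee_rot: [-1.988, -2.432, 0.001]
ft_force: [0.2, -0.5, -0.1]
width: 0.0007
```

>>> play_rows(moves="-0.06 0 0 0 0; -0.06 0 0 0 0; 0 0 0 0 0")

```text
t: 22.67
ee_pos: [0.4892, 0.0679, 0.1152]
ee_rot: [-1.985, -2.431, -0.003]
ft_force: [-2.9, 10.3, 1.6]
width: 0.0006
```

>>> play_rows(moves="-0.05 0 0 0 0; 0 0 0 0 0")

```text
t: 22.83
ee_pos: [0.4892, 0.0679, 0.1152]
ee_rot: [-1.983, -2.43, -0.005]
ft_force: [-3.6, 16.6, 2.7]
width: 0.0006
```

Run:
```python
from h import *
s,a=st();sf(s)
```

```text
t 22.83 p [0.4892 0.0679 0.1152] ang 101.56 polar 0.1019 101.2 w 0.0006 f [-3.6 16.6  2.7]
stand frame x,y 0.0005 0.1019
```

Hard stop. Retract, rise, and check.

>>> play_rows(moves="0.15 0 0 0 0; 0.3 0 0 0 0; 0.4 0 0 0 0; 0 0 -0.3 0 0; 0 0 -0.6 0 0; 0 0 -0.7 0 0; 0.3 0 -0.7 0 0; 0.5 0 -0.7 0 0; 0.6 0 -0.7 0 0; 0.6 0 -0.7 0 0; 0.6 0 0 0 0; 0.6 0 0 0 0")

```text
t: 23.83
ee_pos: [0.4669, 0.1848, 0.2504]
ee_rot: [1.986, 2.43, 0.005]
ft_force: [0.2, 0.4, -0.7]
width: 0.0008
```

>>> play_rows(moves="0.6 0 0 0 0; 0.6 0 0 0 0; 0 0 0 0 0; 0 0 0 0 0")

```text
t: 24.17
ee_pos: [0.4586, 0.2195, 0.2479]
ee_rot: [1.985, 2.434, 0.0]
ft_force: [0.4, -1.4, -0.7]
width: 0.0004
```

Run:
```python
from h import *
s,a=st();sf(s)
p=viewer.get_image("scene");q=p["image"][145:245,225:345]
cv2.imwrite("pics/d1.png",cv2.resize(q,None,fx=6,fy=6,interpolation=cv2.INTER_CUBIC)[:,:,::-1])
cv2.imwrite("pics/d1s.png",p["image"][:,:,::-1])
t=viewer.get_image("top");cv2.imwrite("pics/d1t.png",cv2.resize(t["image"][195:285,230:340],None,fx=7,fy=6.6666,interpolation=cv2.INTER_CUBIC)[:,:,::-1])
# tab top centre predicted for travel
u=np.array([-.1994,.9799]);x=np.array([.9799,.1994])
for tr in(0,.02,.03):
  P=[[*(C+(.118-tr)*u+i*.028*x),.165] for i in(-1,1)]
  print(tr,((proj(p,P)-[225,145])*6).round(0).tolist(),((proj(t,P)-[230,195])*[7,6.667]).round(0).tolist())
```

```text
t 24.17 p [0.4586 0.2195 0.2479] ang 101.61 polar 0.2565 101.32 w 0.0004 f [ 0.4 -1.4 -0.7]
stand frame x,y 0.0008 0.2564
0 [[530.0, 186.0], [521.0, 271.0]] [[231.0, 423.0], [205.0, 288.0]]
0.02 [[489.0, 182.0], [479.0, 266.0]] [[281.0, 414.0], [256.0, 280.0]]
0.03 [[469.0, 180.0], [458.0, 264.0]] [[307.0, 410.0], [281.0, 275.0]]
```

View pics/d1.png

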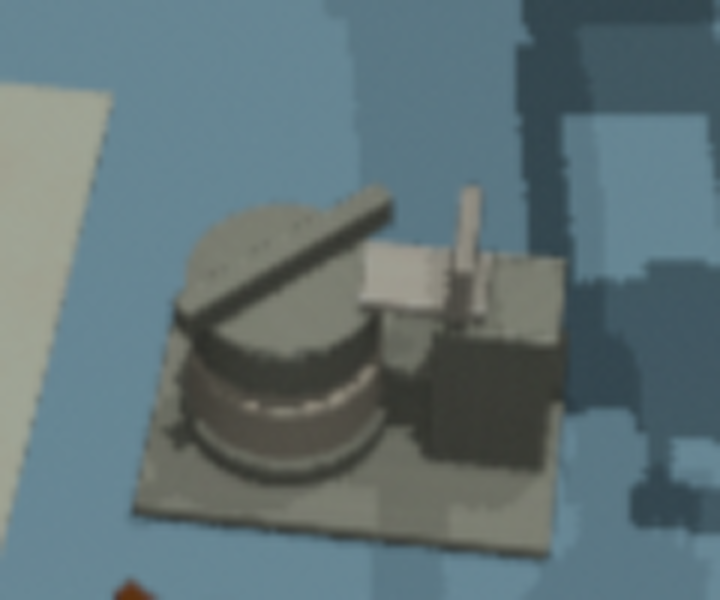

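View pics/d1t.png

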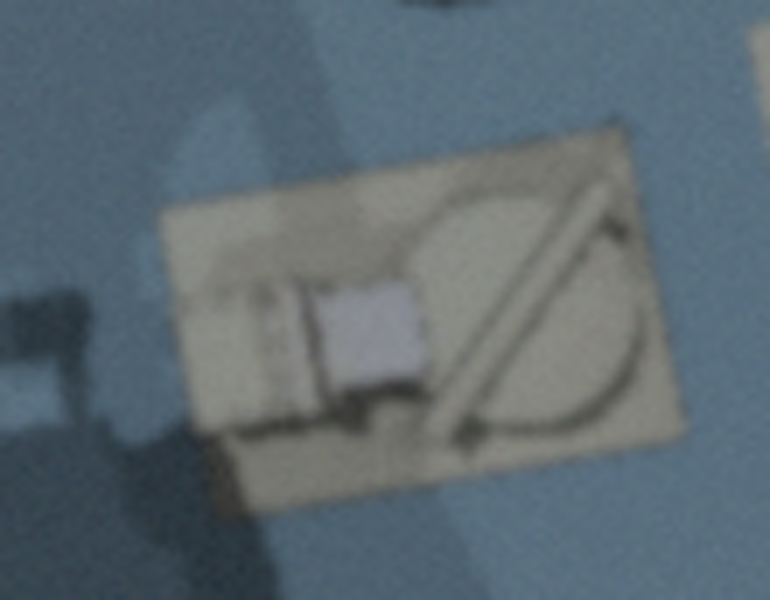

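View pics/d1s.png

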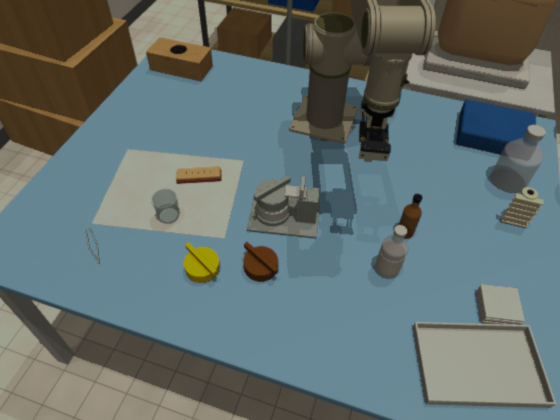

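The picture shows the tab top at about (470,188), which matches the prediction for 30 mm of travel. The tongue is over the rim, the lid is level, and the bottles, beaker and pad are where they were. Handing in.

```bash
python3 -c "
from workcell import arm
print(arm.finish_job())"
```

```text
the job is handed in; nothing more can be done
None
```

I turned the lid backwards until it dropped into the thread. I then screwed it clockwise about 80° until it jammed at about 11 N, and pushed the catch in to its hard stop at about 17 N. The job was handed in at about 24.2 s of the 58 s allowed, with the gripper clear of everything.

- **Lid:** the last pictures match a lid that is home and level, to within a few millimetres. The bar ends at roughly -34° in world axes, about -45° in the stand's frame, near the end of the given range.
- **Catch:** the tab's image position matches the full 30 mm of travel. The finger position at the stop gave 28.8 mm; the 2 mm calibration covers the difference.
- **Bystanders:** the bottles, beaker and pad look unmoved in the last picture. I judged this by eye and did not re-measure them.

**What disagreed with the description:** the fingers end about 25 mm short of the stated TCP. My first push, at the nominal height, passed over the bar without moving it. I repeated it about 28 mm lower, and it worked.

The drop into the thread was not measured directly. I judged it from the bar and skirt sitting about 10 mm lower in the pictures, and from the lid then turning freely clockwise.

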